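# Vacuum leak check of data loggers

## Task

Leak-check the steriliser data loggers in the vacuum tester: take the clear cover off the tester and rest it on the blue mat, then stand every logger from the rack upright on the tester's black seal sheet with its ballasted (heavy) end down - the ends look alike, so let each one balance in a light grip to find it. Then put the cover back over all the loggers with its rim on the seal sheet all the way round, and give the red pump plunger two full strokes, down to its stop and all the way back up each time. Leave the loggers standing under the cover, and do not disturb the mug, meter and flask.

Things in the scene. Friction and masses are not known exactly. Their poses are not given: they have to be found in the camera images.
- tester: vacuum leak tester, fixed: white base 216 (x) x 320 (y) x 28 mm high, origin at the centre of its underside, z up. On it lie the black seal sheet (see seal) and, 108 mm from the origin along -y, the hand pump: an aluminium cylinder of 58 mm diameter, 70 mm above the bench, under the red plunger head. It stands left or right of the rack; its x is within 0.3 rad of world x
- seal (a point): centre of the top face of the black seal sheet, 31 mm above the bench, 55 mm from the tester's origin along +y; the sheet is flat, 200 x 200 mm, axes as the tester's. The pump axis lies 163 mm from it along -y
- pump_top (a point): centre of the top of the red plunger head (a disc of 52 mm diameter, 16 mm thick); 120 mm above the bench when up
- pump (a joint): plunger travel in m: 0 up, 0.025 fully down on its stop; a spring pushes it up with 3.4 N at the top rising to 10.4 N at the stop, and returns it when let go
- cover: loose clear plastic box, open below, with blue rim and orange handle: outside 170 x 170 x 104 mm high, walls and top 4 mm (inside height 100 mm), 0.45 kg. Origin at the centre of its open underside, z up. It starts on the seal sheet, roughly central, and symmetrical half a turn about z
- cover_handle (a point): centre of the cover's orange bridge handle, 137 mm above its rim: a bar 18 mm wide (cover's x), 100 mm long (cover's y), 16 mm tall, on two posts 42 mm to either side; 25 mm of free height under the bar
- cover_corner0 (a point): outer corner of the cover's lower rim at cover x +85, y +85 mm
- cover_corner1 (a point): outer corner of the cover's lower rim at cover x +85, y -85 mm
- cover_corner2 (a point): outer corner of the cover's lower rim at cover x -85, y +85 mm
- cover_corner3 (a point): outer corner of the cover's lower rim at cover x -85, y -85 mm
- mat: blue felt mat, fixed flat on the bench, 215 x 205 x 3 mm, origin at the centre of its underside; the place to rest the cover. It lies on the other side of the rack from the tester
- rack: fixed steel rack, origin under its centre: two straight angle-section rails 345 mm long along its x, 60 mm clear between them, flat top faces 18 mm wide and 25 mm above the bench, each with a 12 mm lip along its outer edge (96 mm between the lips). Grey blocks 10 mm high on the rails part it into four places 78 mm apart, where the loggers lie across the rails; under the ball there is open space down to the bench
- logger1: data logger 88 mm long, 0.22 to 0.31 kg, may be absent (as any): white ball 48 mm diameter at mid-length on a steel neck of 28 mm diameter, a blue square cap (31 x 31 mm, 18 mm thick, flat faces) at each end. Origin at the ball's centre, 44 mm from either end face; y runs along its length. It starts lying level on its caps across the rack's rails. See logger2, logger3
- logger2: as logger1 to look at. In every logger a ballast slug is sealed in one of the two caps; both ends look the same, and whether it is the +y or the -y end differs from logger to logger. The balance point lies about 24 mm from the origin towards the heavy end, so one pinched level across its ball pulls 0.05 to 0.07 N m about the line between the pads
- logger3: as logger1 to look at. Pinched across its ball by flat pads, a logger can turn about the line between the pads. A grip of 20 N or more holds it as it was picked; eased to 3 to 8 N (the fingers let open 0.5 to 1 mm) its heavy end sinks until it hangs nearly straight down; under about 2 N it drops. Set down on its end it settles flat. The caps are narrower than the ball and pass between the fingers
- logger4: as logger1 to look at; see logger1, logger2, logger3
- mug: white mug, 80 mm diameter, 90 mm tall, beyond the rack; leave alone. Origin under its centre
- meter: yellow handheld meter lying flat, 85 x 170 x 34 mm, beyond the rack; leave alone. Origin under its centre
- flask: steel flask, 64 mm diameter, 170 mm tall, at the far left; leave alone. Origin under its centre
Mind the look-alikes: they are no part of the job. Leave any green, pink or turquoise look-alike of the logger3 alone.

How it is judged:
On the way, in this order (a step that is already met when the one before it is completed fails the run):
1. the cover rests on the blue mat, its middle within 40 mm of the mat's (horizontal distance between cover and mat below 0.04 m and height (world z) of cover below 0.007 m and linear speed of cover below 0.02 m/s and contact force between the fingers and cover below 0.1 N), for 0.2 s.
2. every logger stands upright, heavy end down, on the seal sheet, released (angle between each of logger1, logger4's own y axis and vertical above 3.0416 rad and z of logger1 in the frame of seal between 0.04 and 0.048 m and x of logger1 in the frame of seal between -0.1 and 0.1 m and y of logger1 in the frame of seal between -0.1 and 0.1 m and linear speed of each of logger1, logger2, logger3, logger4 below 0.02 m/s and angle between each of logger2, logger3's own y axis and vertical below 0.1 rad and z of logger2 in the frame of seal between 0.04 and 0.048 m and x of logger2 in the frame of seal between -0.1 and 0.1 m and y of logger2 in the frame of seal between -0.1 and 0.1 m and z of logger3 in the frame of seal between 0.04 and 0.048 m and x of logger3 in the frame of seal between -0.1 and 0.1 m and y of logger3 in the frame of seal between -0.1 and 0.1 m and z of logger4 in the frame of seal between 0.04 and 0.048 m and x of logger4 in the frame of seal between -0.1 and 0.1 m and y of logger4 in the frame of seal between -0.1 and 0.1 m and contact force between the fingers and logger1 below 0.1 N and contact force between the fingers and logger2 below 0.1 N and contact force between the fingers and logger3 below 0.1 N and contact force between the fingers and logger4 below 0.1 N), for 0.3 s.
3. the cover stands over all the loggers, rim on the seal sheet all round (x of cover_corner0 in the frame of seal between -0.1 and 0.1 m and y of cover_corner0 in the frame of seal between -0.1 and 0.1 m and z of cover_corner0 in the frame of seal between -0.004 and 0.004 m and x of cover_corner1 in the frame of seal between -0.1 and 0.1 m and y of cover_corner1 in the frame of seal between -0.1 and 0.1 m and z of cover_corner1 in the frame of seal between -0.004 and 0.004 m and x of cover_corner2 in the frame of seal between -0.1 and 0.1 m and y of cover_corner2 in the frame of seal between -0.1 and 0.1 m and z of cover_corner2 in the frame of seal between -0.004 and 0.004 m and x of cover_corner3 in the frame of seal between -0.1 and 0.1 m and y of cover_corner3 in the frame of seal between -0.1 and 0.1 m and z of cover_corner3 in the frame of seal between -0.004 and 0.004 m and linear speed of each of cover, logger1, logger2, logger3, logger4 below 0.02 m/s and angle between each of logger1, logger4's own y axis and vertical above 3.0416 rad and z of logger1 in the frame of seal between 0.04 and 0.048 m and x of logger1 in the frame of seal between -0.1 and 0.1 m and y of logger1 in the frame of seal between -0.1 and 0.1 m and angle between each of logger2, logger3's own y axis and vertical below 0.1 rad and z of logger2 in the frame of seal between 0.04 and 0.048 m and x of logger2 in the frame of seal between -0.1 and 0.1 m and y of logger2 in the frame of seal between -0.1 and 0.1 m and z of logger3 in the frame of seal between 0.04 and 0.048 m and x of logger3 in the frame of seal between -0.1 and 0.1 m and y of logger3 in the frame of seal between -0.1 and 0.1 m and z of logger4 in the frame of seal between 0.04 and 0.048 m and x of logger4 in the frame of seal between -0.1 and 0.1 m and y of logger4 in the frame of seal between -0.1 and 0.1 m), for 0.3 s.
4. the plunger is down at its stop (first stroke) (value of joint pump above 0.0225 m), for 0.05 s.
5. the plunger is back up (value of joint pump below 0.003 m), for 0.05 s.
6. the plunger is down at its stop (second stroke) (value of joint pump above 0.0225 m), for 0.05 s.
At the end, for the whole second after the job is handed in: Every logger present stands on the seal sheet within 0.1 rad of upright, heavy end down, under the cover; all four corners of the cover's rim are over the seal sheet and within 4 mm of its top face; the plunger is back up (within 3 mm) (angle between each of logger1, logger4's own y axis and vertical above 3.0416 rad and z of logger1 in the frame of seal between 0.04 and 0.048 m and x of logger1 in the frame of seal between -0.1 and 0.1 m and y of logger1 in the frame of seal between -0.1 and 0.1 m and angle between each of logger2, logger3's own y axis and vertical below 0.1 rad and z of logger2 in the frame of seal between 0.04 and 0.048 m and x of logger2 in the frame of seal between -0.1 and 0.1 m and y of logger2 in the frame of seal between -0.1 and 0.1 m and z of logger3 in the frame of seal between 0.04 and 0.048 m and x of logger3 in the frame of seal between -0.1 and 0.1 m and y of logger3 in the frame of seal between -0.1 and 0.1 m and z of logger4 in the frame of seal between 0.04 and 0.048 m and x of logger4 in the frame of seal between -0.1 and 0.1 m and y of logger4 in the frame of seal between -0.1 and 0.1 m and x of cover_corner0 in the frame of seal between -0.1 and 0.1 m and y of cover_corner0 in the frame of seal between -0.1 and 0.1 m and z of cover_corner0 in the frame of seal between -0.004 and 0.004 m and x of cover_corner1 in the frame of seal between -0.1 and 0.1 m and y of cover_corner1 in the frame of seal between -0.1 and 0.1 m and z of cover_corner1 in the frame of seal between -0.004 and 0.004 m and x of cover_corner2 in the frame of seal between -0.1 and 0.1 m and y of cover_corner2 in the frame of seal between -0.1 and 0.1 m and z of cover_corner2 in the frame of seal between -0.004 and 0.004 m and x of cover_corner3 in the frame of seal between -0.1 and 0.1 m and y of cover_corner3 in the frame of seal between -0.1 and 0.1 m and z of cover_corner3 in the frame of seal between -0.004 and 0.004 m and value of joint pump below 0.003 m); the robot touches nothing.
It fails at once if the mug, meter or flask is shifted more than 30 mm (distance of any of mug, meter, flask from where it was at the start of the episode above 0.03 m).
Of logger1, logger2, logger3, logger4 only 2 to 4 are there at a start; the rules pass over those that are not, and their reading is None.
At some moment in a run one of logger1, logger2, logger3, logger4 may be knocked a few centimetres aside while the robot is not near it.
Once in a run the grip may slacken for a moment while it holds something.
It also fails if it takes over 210 s, if anything falls off the work surface, if the arm or the gripper's body presses on something with over 40 N, if the wrist force passes 120 N, or if a joint passes its speed limit or range.

## Robot

A 6-joint arm with a two-finger parallel gripper is mounted at the origin on the work surface. World frame = base frame: x ahead of the robot, y to its left, z up, the work surface at z = 0. Lengths are in m, angles in rad, forces in N, time in s.
With the tool pointing down it reaches from about 0.225 to 0.875 m from the base axis. Payload 3.4 kg.
Tool frame: the origin (TCP) lies midway between the tips of the shut fingers; the grasp point (between the pads) lies 19 mm behind it; z points along the fingers, y is the direction in which the jaws open and shut (so a half turn about z gives the same grasp; the last joint's range is limited). The gripper opens to 85 mm and grips with 20 to 120 N. Pads are 22 mm wide; open, the fingers measure 114 mm over their backs; the gripper's body (76 mm by 85 mm) begins 54 mm behind the grasp point. The pads swing forward as they close: fully open they stand 13 mm farther back than shut.
Start: joints at [-1.305, 0.276, 1.505, -0, 1.361, -0.121], TCP at [0.217, -0.533, 0.231] pointing down, gripper open.
Joint ranges: [-2.89, 2.89], [-0.75, 2.08], [0.22, 2.7], [-1.18, 4.32], [0.11, 2.71], [-2.7, 2.7]. Speed limits (rad/s): [2.57, 2.57, 3.14, 3.14, 3.14, 3.14].

## Interface

Orientations are given as a rotation vector (axis times angle).
In Python, from station import monitor, vision, job_done gives the robot as it stands.
- The arm moves only by the tool apply_moves, never from a script. Its argument "motion" is a list of rows, each an object with "travel": the shift along the tool's x, y, z in cm, a list of three; "rot": the turn, a rotation vector about the tool's x, y, z in rad, a list of three; "fingers": the opening in per cent of the stroke, from 0 (shut) to 100 (fully open). A call has 1 to 20 rows; each row is the pose to reach, as a shift and turn from the pose measured when the call began, along the tool's axes at that moment; what a row does not reach only later rows make up. A row lasts 1/8 s, in which the tool goes at most 62.5 mm and 10.7 degrees, less where a joint would pass 70% of its speed; a pose out of reach is approached as far as the arm can. A call with a gripper value outside its range is refused whole. The fingers move at their own pace and stop on an object; "newtons" is the grip in N (left out, the last holds). Time passes only in rows, so rows that repeat a pose let the fingers close. It gives the time, the measured TCP pose, the force and the opening at its end, in the units of the state.
- monitor.read_state(): the state, without advancing time (a new reading comes with each control period).
- vision.get_image(name): name is "side" or "top" or "wrist"; returns the picture (480x640x3 uint8, red, green, blue); there is no depth.
- vision.get_calibration(name): a dict with "fx", "fy", "cx", "cy" (pixels), "k1" (the pictures are not rectified: a ray, as slopes to the right and down, at radius r is drawn at 1 + k1 r^2 times it, then the intrinsics apply), "eye" and "rotation" of the camera in the world. Camera axes: x right, y down, z forward; pixel columns grow to the right and rows downward; lengths in m; the calibration is good to about 2 mm. A picture is of the moment at which its call begins: read the wrist's pose just before it. get_calibration takes no time and is no camera call; for the wrist camera it gives the pose at the moment of the call.
- job_done(): hands the job in, once; it reports no verdict.
The state is a dict: "time": time; "joint_pos": joint angles; "dq": joint speeds; "effort": joint torques, N m; "ee_pos": TCP position; "tcp_rot": TCP orientation; "contact_force": force on the tool from outside, world axes, zero at the start; "ft_torque": the same for the moment, N m; "finger_gap": finger opening in m.
Only numpy, scipy, OpenCV 4.12 (cv2) and the standard library are available. Lean on these libraries where they do the work, as an engineer would, in place of code of your own. Each camera call takes 0.05 s, during which the arm holds its last target. There are 200 camera calls.

## Working session

There is one attempt and no reset: what is moved stays moved. The work goes in short steps, Python scripts to look and compute and a tool call to move; the robot and the scene stay as the last step left them, time stands still between calls to the robot, and variables do not carry over. Pictures are saved under pics/ and viewed, on a budget of 14 in all, crops included, one or two more only if the job needs it, and the job is handed in when it is done.

Besides the shell and the picture viewer there is one more tool, called after "Call:" as name(argument=value, ...) on one line, values as JSON. apply_moves: Moves the arm, as the interface text tells. Its arguments: {"type":"object","properties":{"motion":{"type":"array"},"newtons":{"type":"number"}},"required":["motion"]}

```bash
ls; mkdir -p pics
cat > h.py <<'E'
import numpy as np, cv2
from scipy.spatial.transform import Rotation as R
from station import monitor, vision
def snap(n,fn):
    c=vision.get_calibration(n); im=vision.get_image(n); cv2.imwrite('pics/'+fn,im[:,:,::-1]); return c,im
def ray(c,u,v):
    x,y=(u-c['cx'])/c['fx'],(v-c['cy'])/c['fy']
    rd=np.hypot(x,y); r=rd
    for _ in range(30): r=rd/(1+c['k1']*r*r)
    s=r/rd if rd>0 else 1
    return np.array(c['rotation'])@np.array([x*s,y*s,1])
def at(c,u,v,z):
    d=ray(c,u,v); e=np.array(c['eye']); return e+d*(z-e[2])/d[2]
def px(c,p):
    q=np.array(c['rotation']).T@(np.array(p)-c['eye']); x,y=q[:2]/q[2]; k=1+c['k1']*(x*x+y*y)
    return np.array([c['fx']*x*k+c['cx'],c['fy']*y*k+c['cy']])
def st():
    s=monitor.read_state(); print('t',s['time'],'p',np.round(s['ee_pos'],4),'rv',np.round(s['tcp_rot'],4),'F',np.round(s['contact_force'],1),'T',np.round(s['ft_torque'],2),'gap',round(s['finger_gap'],4)); return s
def shift(p,yaw=None):
    """tool-frame travel (cm) to reach world p from the present pose; rot vec to tool-down with tool x at angle yaw"""
    s=monitor.read_state(); M=R.from_rotvec(s['tcp_rot'])
    t=M.inv().apply(np.array(p)-s['ee_pos'])*100
    out=[np.round(t,2)]
    if yaw is not None:
        T=R.from_matrix(np.array([[np.cos(yaw),np.sin(yaw),0],[np.sin(yaw),-np.cos(yaw),0],[0,0,-1]]).T)
        out.append(np.round((M.inv()*T).as_rotvec(),3))
    return out
E
python3 - <<'E'
from h import *
s=st(); print(R.from_rotvec(s['tcp_rot']).as_matrix().round(3), s['joint_pos'])
for n in('top','side'):
    c,_=snap(n,n+'0.png'); print(n,c)
E
```

```text
pics
t 0.0 p [ 0.2168 -0.532   0.2304] rv [-3.0812e+00 -6.0340e-01  2.0000e-04] F [ 0.8 -0.7 -0.9] T [-0.04 -0.01  0.01] gap 0.0856
[[ 0.926  0.377 -0.   ]
 [ 0.377 -0.926  0.002]
 [ 0.    -0.002 -1.   ]] [-1.30498373e+00  2.76608252e-01  1.50615144e+00  2.69722452e-06
  1.36072364e+00 -1.20983718e-01]
top {'fx': 460.24305723638963, 'fy': 460.24305723638963, 'cx': 312.5925474443446, 'cy': 243.27356815250735, 'k1': -0.0300687773888311, 'eye': array([0.42160301, 0.02075424, 1.06900069]), 'rotation': array([-2.18910006,  2.15569258, -0.13774134])}
side {'fx': 567.3844614800149, 'fy': 567.3844614800149, 'cx': 317.34074728356455, 'cy': 241.8071391291967, 'k1': -0.06106611131378348, 'eye': array([-0.03454992,  0.62377181,  0.94461822]), 'rotation': array([-0.91684267,  2.50401879, -1.03996277])}
```

```bash
sed -i "s/np.array(c\['rotation'\])/rm(c)/g" h.py
cat >> h.py <<'E'
def rm(c):
    r=np.array(c['rotation']); return r if r.ndim==2 else R.from_rotvec(r).as_matrix()
E
python3 - <<'E'
import cv2
im=cv2.imread('pics/top0.png'); cv2.imwrite('pics/top0b.png',cv2.resize(im,(800,600),interpolation=cv2.INTER_CUBIC))
E
```

```text
(no output)
```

View pics/top0b.png

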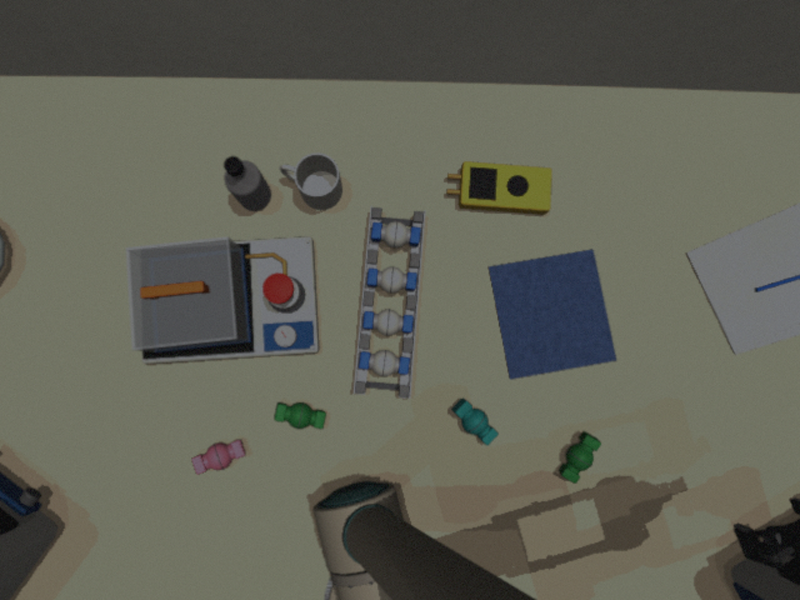

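View pics/side0.png

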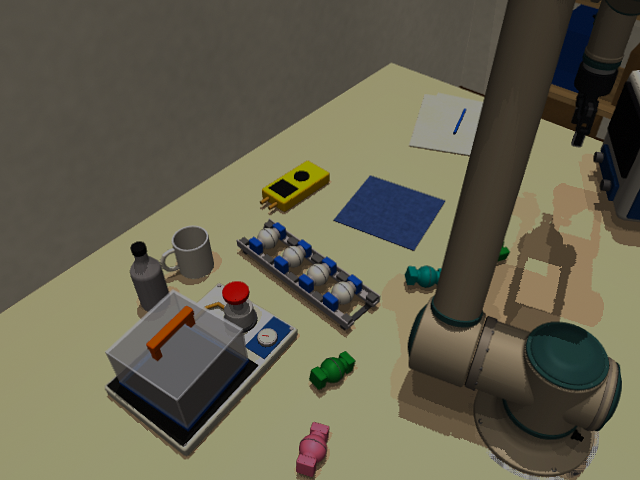

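Run:
```python
from h import *
c=vision.get_calibration('top')
def A(u,v,z): return at(c,u*.8,v*.8,z)[:2].round(4)
for n,u,v,z in [('handleL',143,292,.176),('handleR',204,287,.176),('lid tl',130,250,.135),('lid tr',232,240,.135),('lid br',238,346,.135),('lid bl',135,350,.135),
 ('baseTR',312,238,.028),('baseBR',318,352,.028),('baseBL',145,362,.028),('sealBL',144,357,.031),('sealBR',252,352,.031),('sealTR',250,240,.031),('pump',279,289,.12),
 ('mat',489,266,.003),('mat',592,250,.003),('mat',615,358,.003),('mat',511,378,.003),
 ('ball1',396,234,.04),('ball2',391,280,.04),('ball3',388,322,.04),('ball4',385,362,.04),
 ('rTL',370,210,.025),('rTR',424,213,.025),('rBR',407,397,.025),('rBL',354,393,.025)]:
    print(n,A(u,v,z))
```

```text
handleL [0.5332 0.3941]
handleR [0.5426 0.299 ]
lid tl [0.6077 0.4372]
lid tr [0.6272 0.2696]
lid br [0.4528 0.252 ]
lid bl [0.4436 0.4185]
baseTR [0.6569 0.1511]
baseBR [0.4479 0.1342]
baseBL [0.4249 0.4447]
sealBL [0.4338 0.4458]
sealBR [0.446  0.2522]
sealTR [0.6506 0.2643]
pump [0.5489 0.1918]
mat [ 0.6149 -0.1803]
mat [ 0.6495 -0.3776]
mat [ 0.4452 -0.4162]
mat [ 0.4059 -0.2203]
ball1 [ 0.6644 -0.0032]
ball2 [0.5794 0.0047]
ball3 [0.5032 0.009 ]
ball4 [0.4317 0.0133]
rTL [0.7126 0.0454]
rTR [ 0.7089 -0.0552]
rBR [ 0.3698 -0.0273]
rBL [0.3756 0.068 ]
```

Run:
```python
from h import *
print(shift([.537,.346,.25],np.pi/2+.1), shift([.537,.346,.15]))
c=vision.get_calibration('top')
print(at(c,240*.8,163*.8,.17), at(c,258*.8,200*.8,0))
im=cv2.imread('pics/top0.png')[155:330,270:350]; cv2.imwrite('pics/rack0.png',cv2.resize(im,None,fx=3.4,fy=3.4,interpolation=cv2.INTER_CUBIC))
```

```text
[array([ 62.78, -69.24,  -1.82]), array([-1.000e-03, -1.000e-03, -1.284e+00])] [array([ 62.78, -69.23,   8.18])]
[0.74641265 0.25337241 0.17      ] [0.73533751 0.25969365 0.        ]
```

View pics/rack0.png

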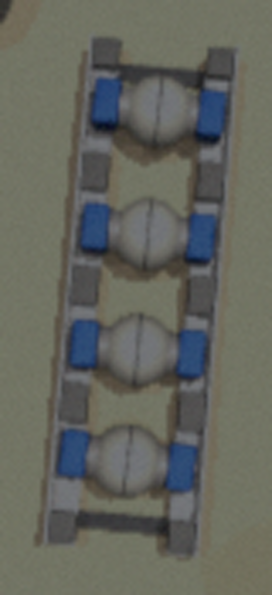

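The picture shows four white-ball, blue-cap loggers in the rack, with ball centres at crop pixels (156,110), (149,235), (139,350) and (129,461). The green, pink and turquoise look-alikes lie on the bench outside the rack. I start with the cover.

Call:
apply_moves(motion=[{"travel":[62.8,-69.2,-1.8],"rot":[0,0,-1.284],"fingers":100},{"travel":[62.8,-69.2,-1.8],"rot":[0,0,-1.284],"fingers":100},{"travel":[62.8,-69.2,-1.8],"rot":[0,0,-1.284],"fingers":100},{"travel":[62.8,-69.2,-1.8],"rot":[0,0,-1.284],"fingers":100},{"travel":[62.8,-69.2,-1.8],"rot":[0,0,-1.284],"fingers":100},{"travel":[62.8,-69.2,-1.8],"rot":[0,0,-1.284],"fingers":100},{"travel":[62.8,-69.2,-1.8],"rot":[0,0,-1.284],"fingers":100},{"travel":[62.8,-69.2,-1.8],"rot":[0,0,-1.284],"fingers":100},{"travel":[62.8,-69.2,-1.8],"rot":[0,0,-1.284],"fingers":100},{"travel":[62.8,-69.2,-1.8],"rot":[0,0,-1.284],"fingers":100},{"travel":[62.8,-69.2,-1.8],"rot":[0,0,-1.284],"fingers":100},{"travel":[62.8,-69.2,-1.8],"rot":[0,0,-1.284],"fingers":100},{"travel":[62.8,-69.2,-1.8],"rot":[0,0,-1.284],"fingers":100},{"travel":[62.8,-69.2,-1.8],"rot":[0,0,-1.284],"fingers":100},{"travel":[62.8,-69.2,-1.8],"rot":[0,0,-1.284],"fingers":100},{"travel":[62.8,-69.2,-1.8],"rot":[0,0,-1.284],"fingers":100},{"travel":[62.8,-69.2,-1.8],"rot":[0,0,-1.284],"fingers":100},{"travel":[62.8,-69.2,-1.8],"rot":[0,0,-1.284],"fingers":100},{"travel":[62.8,-69.2,-1.8],"rot":[0,0,-1.284],"fingers":100},{"travel":[62.8,-69.2,-1.8],"rot":[0,0,-1.284],"fingers":100}], newtons=40)

```text
time: 2.6
ee_pos: [0.5373, 0.3449, 0.2503]
tcp_rot: [-2.108, -2.328, -0.002]
contact_force: [-0.1, -0.1, 0.2]
finger_gap: 0.0853
```

Run:
```python
from h import *
s=st(); print(s['joint_pos'])
print(shift([.537,.346,.149],np.pi/2+.1))
c=vision.get_calibration('top')
for u,v in [(156,110),(149,235),(139,350),(129,461)]: print(at(c,270+u/3.4,155+v/3.4,.0405).round(4))
for (a,b) in [((105,103),(211,112)),((95,227),(201,238)),((84,343),(192,354)),((73,452),(181,467))]:
    p=[at(c,270+u/3.4,155+v/3.4,.056) for u,v in(a,b)]; d=p[0]-p[1]; m=(p[0]+p[1])/2; print('mid',m.round(4),'ang',np.arctan2(d[1],d[0]).round(3))
snap('wrist','w0.png')
```

```text
t 2.6 p [0.5373 0.3449 0.2503] rv [-2.1081e+00 -2.3277e+00 -2.2000e-03] F [-0.1 -0.1  0.2] T [-0.03 -0.01  0.02] gap 0.0853
[0.46077834 0.36291644 1.32863449 0.00159437 1.44914655 0.36166839]
[array([ 0.1 , -0.02, 10.13]), array([ 0.   , -0.002, -0.001])]
[ 0.6639 -0.0011  0.0405]
[0.5791 0.0024 0.0405]
[0.5024 0.0079 0.0405]
[0.4295 0.0134 0.0405]
mid [ 0.662  -0.0021  0.056 ] ang 1.503
mid [0.5783 0.0034 0.056 ] ang 1.483
mid [0.5021 0.0088 0.056 ] ang 1.485
mid [0.4303 0.0148 0.056 ] ang 1.448
```

View pics/w0.png

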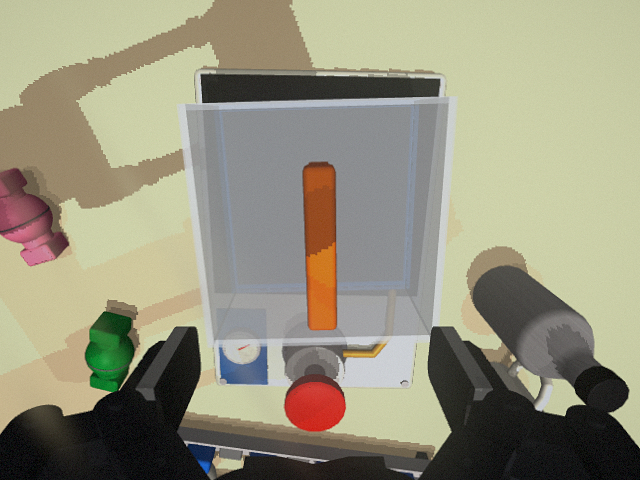

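The wrist view shows the orange handle from (319,165) to (322,328), lying between and parallel to the jaws. The pump and flask are clear of them.

Run:
```python
from h import *
c=vision.get_calibration('wrist')
a=at(c,319,167,.176);b=at(c,321.5,328,.176); print(a,b,(a+b)/2,np.arctan2(*(a-b)[:2][::-1])-np.pi/2, np.linalg.norm(a-b))
for n,u,v,z in [('lid',181,105,.135),('lid',455,98,.135),('lid',432,338,.135),('lid',207,345,.135),('base',196,72,.028),('base',445,73,.028),('base',414,387,.028),('base',222,383,.028),('pump',315,402,.12)]: print(n,at(c,u,v,z).round(4))
```

```text
[0.53371768 0.40051483 0.176     ] [0.54526264 0.30433666 0.176     ] [0.53949016 0.35242574 0.176     ] 0.11946561877768058 0.09686860228580635
lid [0.448 0.424 0.135]
lid [0.6119 0.4444 0.135 ]
lid [0.6299 0.2804 0.135 ]
lid [0.4661 0.2582 0.135 ]
base [0.4272 0.4496 0.028 ]
base [0.6344 0.4696 0.028 ]
base [0.6648 0.1567 0.028 ]
base [0.4571 0.1413 0.028 ]
pump [0.5517 0.2028 0.12  ]
```

Call:
apply_moves(motion=[{"travel":[0.1,0,5],"rot":[0,0,0],"fingers":100},{"travel":[0.1,0,10],"rot":[0,0,0],"fingers":100},{"travel":[0.1,0,10],"rot":[0,0,0],"fingers":100}])

```text
time: 3.02
ee_pos: [0.5344, 0.3445, 0.1464]
tcp_rot: [-2.106, -2.325, 0.012]
contact_force: [-0.2, -0.2, -0.3]
finger_gap: 0.0854
```

Call:
apply_moves(motion=[{"travel":[0,0,0],"rot":[0,0,0],"fingers":0},{"travel":[0,0,0],"rot":[0,0,0],"fingers":0},{"travel":[0,0,0],"rot":[0,0,0],"fingers":0},{"travel":[0,0,0],"rot":[0,0,0],"fingers":0},{"travel":[0,0,0],"rot":[0,0,0],"fingers":0},{"travel":[0,0,0],"rot":[0,0,0],"fingers":0},{"travel":[0,0,0],"rot":[0,0,0],"fingers":0},{"travel":[0,0,-1],"rot":[0,0,0],"fingers":0},{"travel":[0,0,-3],"rot":[0,0,0],"fingers":0},{"travel":[0,0,-3],"rot":[0,0,0],"fingers":0}], newtons=60)

```text
time: 4.28
ee_pos: [0.5337, 0.3447, 0.1764]
tcp_rot: [-2.105, -2.324, 0.014]
contact_force: [0.8, 0.2, -4.4]
finger_gap: 0.0167
```

Run:
```python
from h import *
s=st(); p=s['ee_pos']
print(shift([p[0],p[1],.275],None),shift([.533,-.302,.275],np.pi/2+.17),shift([.533,-.302,.13],np.pi/2+.17))
```

```text
t 4.275 p [0.5337 0.3447 0.1764] rv [-2.1048 -2.3245  0.0135] F [ 0.8  0.2 -4.4] T [-0.01 -0.05  0.03] gap 0.0167
[array([-0.01, -0.1 , -9.86])] [array([-64.36,  -6.57,  -9.7 ]), array([-0.01 ,  0.001, -0.071])] [array([-64.34,  -6.42,   4.8 ]), array([-0.01 ,  0.001, -0.071])]
```

Call:
apply_moves(motion=[{"travel":[0,0,-5],"rot":[0,0,0],"fingers":0},{"travel":[0,0,-9.7],"rot":[-0.01,0,0],"fingers":0},{"travel":[-6,-0.6,-9.7],"rot":[-0.01,0,-0.07],"fingers":0},{"travel":[-12,-1.2,-9.7],"rot":[-0.01,0,-0.07],"fingers":0},{"travel":[-18,-1.8,-9.7],"rot":[-0.01,0,-0.07],"fingers":0},{"travel":[-24,-2.4,-9.7],"rot":[-0.01,0,-0.07],"fingers":0},{"travel":[-30,-3,-9.7],"rot":[-0.01,0,-0.07],"fingers":0},{"travel":[-36,-3.6,-9.7],"rot":[-0.01,0,-0.07],"fingers":0},{"travel":[-42,-4.3,-9.7],"rot":[-0.01,0,-0.07],"fingers":0},{"travel":[-48,-4.9,-9.7],"rot":[-0.01,0,-0.07],"fingers":0},{"travel":[-54,-5.5,-9.7],"rot":[-0.01,0,-0.07],"fingers":0},{"travel":[-60,-6.1,-9.7],"rot":[-0.01,0,-0.07],"fingers":0},{"travel":[-64.4,-6.5,-9.7],"rot":[-0.01,0,-0.07],"fingers":0},{"travel":[-64.4,-6.5,-7],"rot":[-0.01,0,-0.07],"fingers":0},{"travel":[-64.4,-6.5,-2],"rot":[-0.01,0,-0.07],"fingers":0},{"travel":[-64.4,-6.5,2],"rot":[-0.01,0,-0.07],"fingers":0},{"travel":[-64.4,-6.5,3],"rot":[-0.01,0,-0.07],"fingers":0},{"travel":[-64.4,-6.5,3],"rot":[-0.01,0,-0.07],"fingers":0}])

```text
time: 6.52
ee_pos: [0.5321, -0.3023, 0.1474]
tcp_rot: [-2.025, -2.4, 0.002]
contact_force: [0.5, -0.3, -3.5]
finger_gap: 0.0168
```

Run:
```python
from h import *
s=st(); p=s['ee_pos']
print(shift([.533,-.302,.12],np.pi/2+.17))
c,im=snap('top','t1.png')
cv2.imwrite('pics/t1b.png',cv2.resize(im[130:400,140:540,::-1],(800,540)))
```

```text
t 6.525 p [ 0.5321 -0.3023  0.1474] rv [-2.0248e+00 -2.4001e+00  1.7000e-03] F [ 0.5 -0.3 -3.5] T [-0.03 -0.02 -0.02] gap 0.0168
[array([0.01, 0.1 , 2.74]), array([-0.002, -0.   , -0.001])]
```

View pics/t1b.png

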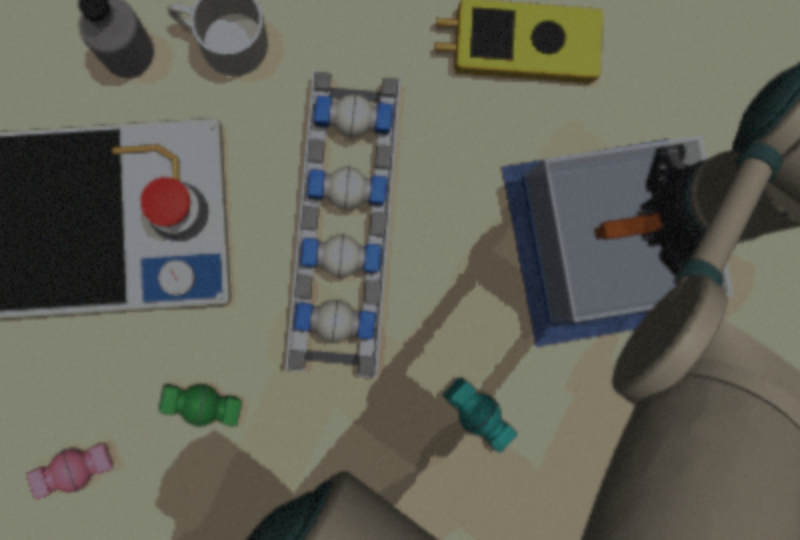

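The cover hangs over the mat with a blue margin showing on the left and at the bottom. The rack and loggers are unchanged. I lower the cover and release it.

Call:
apply_moves(motion=[{"travel":[0,0,1.5],"rot":[0,0,0],"fingers":0},{"travel":[0,0,2.4],"rot":[0,0,0],"fingers":0},{"travel":[0,0,2.9],"rot":[0,0,0],"fingers":0},{"travel":[0,0,3.0],"rot":[0,0,0],"fingers":0},{"travel":[0,0,3.0],"rot":[0,0,0],"fingers":0}])

```text
time: 7.2
ee_pos: [0.5337, -0.3025, 0.1201]
tcp_rot: [2.024, 2.399, 0.0]
contact_force: [0.5, 5.1, 5.1]
finger_gap: 0.0167
```

Run:
```python
from h import *
st()
```

```text
t 7.2 p [ 0.5337 -0.3025  0.1201] rv [2.0241e+00 2.3988e+00 5.0000e-04] F [0.5 5.1 5.1] T [ 0.52  0.38 -0.14] gap 0.0167
```

Call:
apply_moves(motion=[{"travel":[0,0,0],"rot":[0,0,0],"fingers":100},{"travel":[0,0,0],"rot":[0,0,0],"fingers":100},{"travel":[0,0,0],"rot":[0,0,0],"fingers":100},{"travel":[0,0,-4],"rot":[0,0,0],"fingers":78},{"travel":[0,0,-10],"rot":[0,0,0],"fingers":78},{"travel":[0,0,-10],"rot":[0,0,0],"fingers":78}])

```text
time: 7.95
ee_pos: [0.5361, -0.3045, 0.2257]
tcp_rot: [2.017, 2.39, 0.001]
contact_force: [0.6, -1.1, -0.3]
finger_gap: 0.0667
```

Run:
```python
from h import *
st()
print(shift([.431,.014,.22],np.pi/2-.08))
c=vision.get_calibration('top')
f=lambda u,v,z:at(c,140+u/2,130+v/2,z).round(4)
print('pump',f(166,202,.12),'seal',f(120,128,.031),f(126,303,.031),'base',f(217,121,.028),f(228,304,.028))
for u,v in[(353,115),(347,187),(341,256),(335,320)]: print(f(u,v,.0405))
```

```text
t 7.95 p [ 0.5361 -0.3045  0.2257] rv [2.0167e+00 2.3899e+00 1.4000e-03] F [ 0.6 -1.1 -0.3] T [ 0.08 -0.02 -0.03] gap 0.0667
[array([33.17, -5.  ,  0.17]), array([0.011, 0.009, 0.249])]
pump [0.5493 0.1922 0.12  ] seal [0.6459 0.2641 0.031 ] [0.4462 0.2491 0.031 ] base [0.6567 0.1537 0.028 ] [0.447 0.135 0.028]
[ 0.6636 -0.0025  0.0405]
[0.5805 0.0032 0.0405]
[0.5022 0.0088 0.0405]
[0.4308 0.0144 0.0405]
```

Call:
apply_moves(motion=[{"travel":[33.2,-5,0.2],"rot":[0.011,0.009,0.249],"fingers":78},{"travel":[33.2,-5,0.2],"rot":[0.011,0.009,0.249],"fingers":78},{"travel":[33.2,-5,0.2],"rot":[0.011,0.009,0.249],"fingers":78},{"travel":[33.2,-5,0.2],"rot":[0.011,0.009,0.249],"fingers":78},{"travel":[33.2,-5,0.2],"rot":[0.011,0.009,0.249],"fingers":78},{"travel":[33.2,-5,0.2],"rot":[0.011,0.009,0.249],"fingers":78},{"travel":[33.2,-5,5.2],"rot":[0.011,0.009,0.249],"fingers":78},{"travel":[33.2,-5,9],"rot":[0.011,0.009,0.249],"fingers":78},{"travel":[33.2,-5,9],"rot":[0.011,0.009,0.249],"fingers":78},{"travel":[33.2,-5,9],"rot":[0.011,0.009,0.249],"fingers":78}])

```text
time: 9.2
ee_pos: [0.4328, 0.0133, 0.1324]
tcp_rot: [2.308, 2.13, 0.001]
contact_force: [0.0, -0.5, 1.2]
finger_gap: 0.0666
```

Run:
```python
from h import *
s=st()
c,im=snap('wrist','w1.png'); print(np.array(c['eye'])-s['ee_pos'])
for p in [(.4305,.014,.0405),(.502,.0083,.0405)]: print(px(c,p))
print(px(c,s['ee_pos']))
print(shift([.4305,.014,.0215],np.pi/2-.08))
```

```text
t 9.2 p [0.4328 0.0133 0.1324] rv [2.3077e+00 2.1296e+00 1.3000e-03] F [ 0.  -0.5  1.2] T [ 0.04  0.01 -0.03] gap 0.0666
[0.00539193 0.08393441 0.14185916]
[311.26375715 252.855731  ]
[427.51248572 252.74224818]
[316.30657525 331.34514744]
[array([ 0.06, -0.32, 11.14]), array([ 0.003,  0.   , -0.   ])]
```

View pics/w1.png

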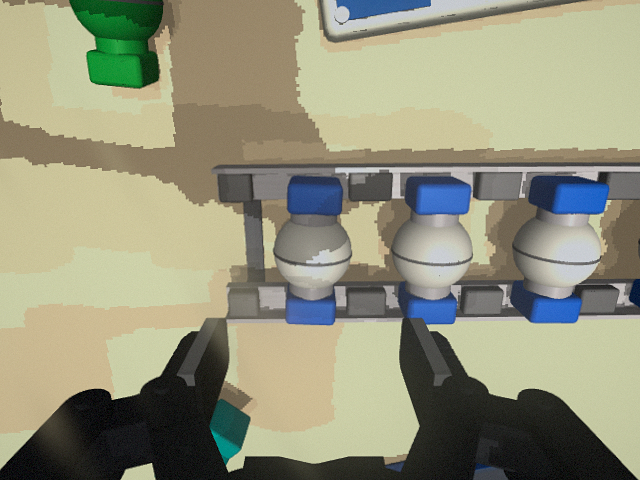

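Ball 4 is at (313,251) and I predicted (311,253). The neighbour is at (432,252). The jaws straddle ball 4, so I go down and grip it.

Call:
apply_moves(motion=[{"travel":[0.05,-0.2,5],"rot":[0,0,0],"fingers":78},{"travel":[0.05,-0.2,9],"rot":[0,0,0],"fingers":78},{"travel":[0.05,-0.2,11.4],"rot":[0,0,0],"fingers":78},{"travel":[0.05,-0.2,11.4],"rot":[0,0,0],"fingers":78},{"travel":[0.05,-0.2,11.4],"rot":[0,0,0],"fingers":0},{"travel":[0.05,-0.2,11.4],"rot":[0,0,0],"fingers":0},{"travel":[0.05,-0.2,11.4],"rot":[0,0,0],"fingers":0},{"travel":[0.05,-0.2,11.4],"rot":[0,0,0],"fingers":0},{"travel":[0.05,-0.2,11.4],"rot":[0,0,0],"fingers":0},{"travel":[0.05,-0.2,11.4],"rot":[0,0,0],"fingers":0}], newtons=30)

```text
time: 10.5
ee_pos: [0.433, 0.0135, 0.0206]
tcp_rot: [2.305, 2.127, 0.006]
contact_force: [-0.9, -1.7, 7.2]
finger_gap: 0.0465
```

Run:
```python
from h import *
st()
```

```text
t 10.5 p [0.433  0.0135 0.0206] rv [2.3048 2.1271 0.006 ] F [-0.9 -1.7  7.2] T [-0.06  0.24  0.01] gap 0.0465
```

Call:
apply_moves(motion=[{"travel":[0,0,-3],"rot":[0,0,0],"fingers":0},{"travel":[0,0,-9],"rot":[0,0,0],"fingers":0},{"travel":[0,0,-14],"rot":[0,0,0],"fingers":0},{"travel":[0,0,-14],"rot":[0,0,0],"fingers":0},{"travel":[0,0,-14],"rot":[0,0,0],"fingers":0}])

```text
time: 11.12
ee_pos: [0.431, 0.0139, 0.1601]
tcp_rot: [2.306, 2.128, 0.005]
contact_force: [-0.4, -0.3, -3.1]
finger_gap: 0.0463
```

Run:
```python
from h import *
st()
```

```text
t 11.125 p [0.431  0.0139 0.1601] rv [2.3055 2.1276 0.0051] F [-0.4 -0.3 -3.1] T [ 0.11 -0.01 -0.03] gap 0.0463
```

Run:
```python
from h import *
print(shift([.496,.390,.19],np.pi/2+.08),shift([.496,.390,.072],np.pi/2+.08))
```

```text
[array([38.01,  3.48, -2.99]), array([ 0.005,  0.001, -0.16 ])] [array([38.01,  3.41,  8.81]), array([ 0.005,  0.001, -0.16 ])]
```

Call:
apply_moves(motion=[{"travel":[6,0.6,-3],"rot":[0.005,0,-0.16],"fingers":0},{"travel":[12,1.2,-3],"rot":[0.005,0,-0.16],"fingers":0},{"travel":[18,1.7,-3],"rot":[0.005,0,-0.16],"fingers":0},{"travel":[24,2.2,-3],"rot":[0.005,0,-0.16],"fingers":0},{"travel":[30,2.8,-3],"rot":[0.005,0,-0.16],"fingers":0},{"travel":[36,3.3,-3],"rot":[0.005,0,-0.16],"fingers":0},{"travel":[38,3.4,-2],"rot":[0.005,0,-0.16],"fingers":0},{"travel":[38,3.4,3],"rot":[0.005,0,-0.16],"fingers":0},{"travel":[38,3.4,7],"rot":[0.005,0,-0.16],"fingers":0},{"travel":[38,3.4,8.8],"rot":[0.005,0,-0.16],"fingers":0},{"travel":[38,3.4,8.8],"rot":[0.005,0,-0.16],"fingers":0},{"travel":[38,3.4,8.8],"rot":[0.005,0,-0.16],"fingers":0}])

```text
time: 12.62
ee_pos: [0.4959, 0.3894, 0.0718]
tcp_rot: [2.131, 2.307, -0.002]
contact_force: [0.9, -0.2, -2.9]
finger_gap: 0.0463
```

Run:
```python
from h import *
st(); snap('wrist','w2a.png')
```

```text
t 12.625 p [0.4959 0.3894 0.0718] rv [ 2.1309e+00  2.3072e+00 -1.9000e-03] F [ 0.9 -0.2 -2.9] T [ 0.05 -0.02  0.03] gap 0.0463
```

Call:
apply_moves(motion=[{"travel":[0,0,0],"rot":[0,0,0],"fingers":54.6},{"travel":[0,0,0],"rot":[0,0,0],"fingers":54.8},{"travel":[0,0,0],"rot":[0,0,0],"fingers":55},{"travel":[0,0,0],"rot":[0,0,0],"fingers":55},{"travel":[0,0,0],"rot":[0,0,0],"fingers":55},{"travel":[0,0,0],"rot":[0,0,0],"fingers":55}])

```text
time: 13.42
ee_pos: [0.4963, 0.3898, 0.0725]
tcp_rot: [2.131, 2.307, 0.0]
contact_force: [-0.0, -0.7, -3.1]
finger_gap: 0.047
```

Run:
```python
from h import *
st(); snap('wrist','w2b.png')
a=cv2.imread('pics/w2a.png');b=cv2.imread('pics/w2b.png'); cv2.imwrite('pics/w2.png',np.hstack([a[100:480,150:490],b[100:480,150:490]]))
```

```text
t 13.425 p [0.4963 0.3898 0.0725] rv [2.1305e+00 2.3071e+00 3.0000e-04] F [-0.  -0.7 -3.1] T [0.07 0.01 0.04] gap 0.047
```

View pics/w2.png

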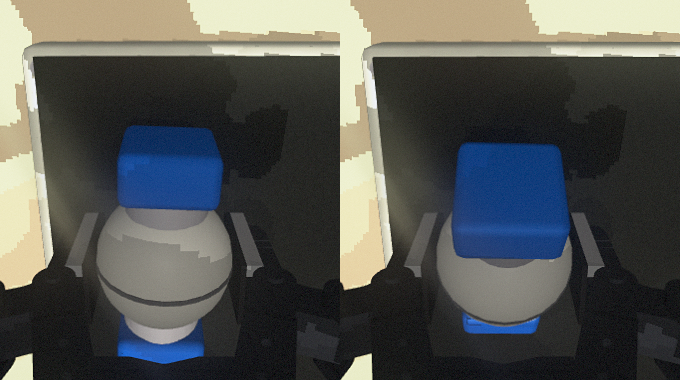

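The far (+y) cap rises as the grip eases: its front edge moves from row 208 to 258, and the near cap sinks. So the −y end is the heavy one. It hasn't finished turning, so I ease a little more.

Call:
apply_moves(motion=[{"travel":[0,0,0],"rot":[0,0,0],"fingers":55.2},{"travel":[0,0,0],"rot":[0,0,0],"fingers":55.2},{"travel":[0,0,0],"rot":[0,0,0],"fingers":55.2},{"travel":[0,0,0],"rot":[0,0,0],"fingers":55.2},{"travel":[0,0,0],"rot":[0,0,0],"fingers":55.2},{"travel":[0,0,0],"rot":[0,0,0],"fingers":55.2}])

```text
time: 14.22
ee_pos: [0.4963, 0.3898, 0.0725]
tcp_rot: [2.131, 2.307, 0.0]
contact_force: [-0.3, -0.2, -3.3]
finger_gap: 0.0471
```

```bash
cat >> h.py <<'E'
def cap(fn):
    """biggest blue blob seen between the jaws: box and area"""
    c,im=snap('wrist',fn); h=cv2.cvtColor(im,cv2.COLOR_RGB2HSV)
    m=cv2.inRange(h,(100,120,50),(130,255,255)); m[:,:200]=0; m[:,440:]=0
    n,l,s,_=cv2.connectedComponentsWithStats(m); o=[list(map(int,x)) for x in s[1:] if x[4]>300]; print(o); return c
E
python3 - <<'E'
from h import *
st(); cap('w3.png')
for f in('w2a','w2b'):
    im=cv2.imread(f'pics/{f}.png');h=cv2.cvtColor(im,cv2.COLOR_BGR2HSV); m=cv2.inRange(h,(100,120,50),(130,255,255)); n,l,s,_=cv2.connectedComponentsWithStats(m); print(f,[list(map(int,x)) for x in s[1:] if x[4]>300])
# predicted upright top cap corners
s=monitor.read_state(); p=np.array(s['ee_pos']); c=vision.get_calibration('wrist')
for dx,dy in((-1,-1),(1,-1),(1,1),(-1,1)): print(px(c,p+[dx*.0155,dy*.0155,.020+.044]).round())
E
```

```text
t 14.225 p [0.4963 0.3898 0.0725] rv [2.1306e+00 2.3070e+00 3.0000e-04] F [-0.3 -0.2 -3.3] T [0.02 0.01 0.02] gap 0.0471
[[260, 314, 121, 128, 14853]]
w2a [[267, 225, 107, 86, 8279], [267, 415, 88, 49, 2079]]
w2b [[262, 242, 119, 117, 12787], [272, 412, 79, 22, 837]]
[254. 504.]
[371. 511.]
[387. 418.]
[258. 410.]
```

Call:
apply_moves(motion=[{"travel":[0,0,0],"rot":[0,0,0],"fingers":55.3},{"travel":[0,0,0],"rot":[0,0,0],"fingers":55.4},{"travel":[0,0,0],"rot":[0,0,0],"fingers":55.4},{"travel":[0,0,0],"rot":[0,0,0],"fingers":55.4},{"travel":[0,0,0],"rot":[0,0,0],"fingers":55.4},{"travel":[0,0,0],"rot":[0,0,0],"fingers":55.4},{"travel":[0,0,0],"rot":[0,0,0],"fingers":55.4},{"travel":[0,0,0],"rot":[0,0,0],"fingers":55.4}])

```text
time: 15.28
ee_pos: [0.4963, 0.3898, 0.0725]
tcp_rot: [2.131, 2.307, 0.0]
contact_force: [0.2, -0.1, -4.1]
finger_gap: 0.0472
```

Run:
```python
from h import *
st(); cap('w4.png')
```

```text
t 15.275 p [0.4963 0.3898 0.0725] rv [2.1306e+00 2.3070e+00 3.0000e-04] F [ 0.2 -0.1 -4.1] T [ 0.01 -0.   -0.01] gap 0.0472
[[260, 317, 121, 128, 14947]]
```

```bash
cat >> h.py <<'E'
def tiltbox(c,p,off=.020):
    s=monitor.read_state(); M=R.from_rotvec(s['tcp_rot']).as_matrix(); tx=M[:,0]; ty=M[:,1]; o=np.array(s['ee_pos'])+[0,0,off]
    for a in p:
        ax=np.cos(a)*np.array([0,0,1])+np.sin(a)*tx; n=np.cross(ax,ty)
        q=np.array([px(c,o+ax*l+n*i*.0155+ty*j*.0155) for l in(.026,.044) for i in(-1,1) for j in(-1,1)])
        print(a,q.min(0).round(),q.max(0).round())
E
python3 - <<'E'
from h import *
tiltbox(vision.get_calibration('wrist'),np.arange(0,1.7,.1).round(1))
E
```

```text
0.0 [253. 369.] [383. 508.]
0.1 [253. 357.] [383. 500.]
0.2 [254. 347.] [382. 490.]
0.3 [254. 336.] [381. 478.]
0.4 [254. 326.] [381. 463.]
0.5 [254. 317.] [382. 447.]
0.6 [253. 300.] [383. 429.]
0.7 [253. 285.] [383. 410.]
0.8 [253. 271.] [383. 399.]
0.9 [254. 260.] [382. 388.]
1.0 [255. 250.] [381. 377.]
1.1 [255. 242.] [380. 366.]
1.2 [257. 237.] [379. 355.]
1.3 [258. 233.] [377. 344.]
1.4 [260. 230.] [375. 333.]
1.5 [261. 229.] [374. 324.]
1.6 [263. 230.] [372. 315.]
```

Call:
apply_moves(motion=[{"travel":[0,0,0.5],"rot":[0,0,0],"fingers":55.5},{"travel":[0,0,0.5],"rot":[0,0,0],"fingers":55.6},{"travel":[0,0,0.5],"rot":[0,0,0],"fingers":55.6},{"travel":[0,0,0.5],"rot":[0,0,0],"fingers":55.6},{"travel":[0,0,0.5],"rot":[0,0,0],"fingers":55.6},{"travel":[0,0,0.5],"rot":[0,0,0],"fingers":55.6}])

```text
time: 16.08
ee_pos: [0.4963, 0.3898, 0.0676]
tcp_rot: [2.131, 2.307, 0.001]
contact_force: [0.3, 0.8, -3.9]
finger_gap: 0.0478
```

Run:
```python
from h import *
st(); tiltbox(cap('w5.png'),[0,.2,.3,.4,.5])
```

```text
t 16.075 p [0.4963 0.3898 0.0676] rv [2.1306e+00 2.3070e+00 5.0000e-04] F [ 0.3  0.8 -3.9] T [-0.04 -0.04  0.01] gap 0.0478
[[275, 273, 73, 22, 853], [260, 348, 121, 116, 12761]]
0 [253. 369.] [383. 508.]
0.2 [254. 347.] [382. 490.]
0.3 [254. 336.] [381. 478.]
0.4 [254. 326.] [381. 463.]
0.5 [254. 317.] [382. 447.]
```

Call:
apply_moves(motion=[{"travel":[0,0,0.5],"rot":[0,0,0],"fingers":55.6},{"travel":[0,0,0.9],"rot":[0,0,0],"fingers":55.6},{"travel":[0,0,1.2],"rot":[0,0,0],"fingers":55.6},{"travel":[0,0,1.3],"rot":[0,0,0],"fingers":55.6},{"travel":[0,0,1.3],"rot":[0,0,0],"fingers":55.6}])

```text
time: 16.75
ee_pos: [0.4951, 0.3888, 0.0558]
tcp_rot: [2.13, 2.308, -0.004]
contact_force: [-3.4, -3.1, 7.5]
finger_gap: 0.0472
```

Run:
```python
from h import *
st(); tiltbox(cap('w6.png'),[-.1,0,.1,.2])
```

```text
t 16.75 p [0.4951 0.3888 0.0558] rv [ 2.1303  2.3076 -0.0037] F [-3.4 -3.1  7.5] T [-0.51  0.75  0.03] gap 0.0472
[[276, 275, 75, 26, 1259], [253, 363, 125, 101, 11268]]
-0.1 [253. 380.] [382. 513.]
0 [252. 369.] [382. 508.]
0.1 [253. 358.] [382. 500.]
0.2 [253. 347.] [382. 490.]
```

Call:
apply_moves(motion=[{"travel":[0,0,-0.1],"rot":[0,0,0],"fingers":58},{"travel":[0,0,-0.1],"rot":[0,0,0],"fingers":62},{"travel":[0,0,-0.1],"rot":[0,0,0],"fingers":68},{"travel":[0,0,-0.1],"rot":[0,0,0],"fingers":68}])

```text
time: 17.3
ee_pos: [0.4952, 0.3889, 0.0566]
tcp_rot: [2.13, 2.308, -0.004]
contact_force: [-0.2, 0.4, 0.7]
finger_gap: 0.0583
```

Run:
```python
from h import *
s=st(); tiltbox(cap('w7.png'),[-.1,0,.1])
print(shift([.505,.0085,.19],np.pi/2-.08),shift([.505,.0085,.018]))
```

```text
t 17.3 p [0.4952 0.3889 0.0566] rv [ 2.1304  2.3075 -0.0037] F [-0.2  0.4  0.7] T [-0.02  0.05  0.01] gap 0.0583
[[276, 275, 74, 29, 1473], [251, 371, 122, 93, 10215]]
-0.1 [253. 380.] [382. 513.]
0 [252. 369.] [382. 508.]
0.1 [253. 358.] [382. 500.]
[array([-38.03,  -2.07, -13.25]), array([-0.001,  0.002,  0.16 ])] [array([-37.99,  -2.05,   3.95])]
```

Call:
apply_moves(motion=[{"travel":[0,0,-6],"rot":[0,0,0],"fingers":68},{"travel":[0,0,-12],"rot":[0,0,0],"fingers":68},{"travel":[-5,-0.3,-13.3],"rot":[0,0,0.16],"fingers":78},{"travel":[-11,-0.6,-13.3],"rot":[0,0,0.16],"fingers":78},{"travel":[-17,-0.9,-13.3],"rot":[0,0,0.16],"fingers":78},{"travel":[-23,-1.2,-13.3],"rot":[0,0,0.16],"fingers":78},{"travel":[-29,-1.5,-13.3],"rot":[0,0,0.16],"fingers":78},{"travel":[-35,-1.9,-13.3],"rot":[0,0,0.16],"fingers":78},{"travel":[-38,-2.1,-11],"rot":[0,0,0.16],"fingers":78},{"travel":[-38,-2.1,-7.5],"rot":[0,0,0.16],"fingers":78},{"travel":[-38,-2.1,-7.5],"rot":[0,0,0.16],"fingers":78},{"travel":[-38,-2.1,-7.5],"rot":[0,0,0.16],"fingers":78}], newtons=30)

```text
time: 18.85
ee_pos: [0.5053, 0.0089, 0.1334]
tcp_rot: [2.307, 2.13, -0.002]
contact_force: [0.3, -0.3, 0.8]
finger_gap: 0.0667
```

```bash
cat >> h.py <<'E'
def balls(fn):
    s=st(); c,im=snap('wrist',fn); g=cv2.medianBlur(cv2.cvtColor(im,cv2.COLOR_RGB2GRAY),5)
    ci=cv2.HoughCircles(g,cv2.HOUGH_GRADIENT,1,60,param1=120,param2=22,minRadius=32,maxRadius=52)
    for u,v,r in (ci[0] if ci is not None else []):
        p=at(c,u,v,.0405); print('ball',u,v,r,p.round(4)) if v>150 else 0
    return c
E
python3 - <<'E'
from h import *
balls('w8.png'); print(shift([.505,.0085,.019],np.pi/2-.08))
E
```

```text
t 18.85 p [0.5053 0.0089 0.1334] rv [ 2.3066e+00  2.1298e+00 -2.1000e-03] F [ 0.3 -0.3  0.8] T [ 0.04 -0.    0.02] gap 0.0667
ball 442.5 251.5 36.9 [0.5839 0.0035 0.0405]
ball 313.5 252.5 39.1 [0.5042 0.0092 0.0405]
[array([-0.02, -0.08, 11.48]), array([0.002, 0.003, 0.001])]
```

Call:
apply_moves(motion=[{"travel":[0,-0.1,5],"rot":[0,0,0],"fingers":78},{"travel":[0,-0.1,9],"rot":[0,0,0],"fingers":78},{"travel":[0,-0.1,11.4],"rot":[0,0,0],"fingers":78},{"travel":[0,-0.1,11.4],"rot":[0,0,0],"fingers":78},{"travel":[0,-0.1,11.4],"rot":[0,0,0],"fingers":0},{"travel":[0,-0.1,11.4],"rot":[0,0,0],"fingers":0},{"travel":[0,-0.1,11.4],"rot":[0,0,0],"fingers":0},{"travel":[0,-0.1,11.4],"rot":[0,0,0],"fingers":0},{"travel":[0,-0.1,11.4],"rot":[0,0,0],"fingers":0},{"travel":[0,-0.1,8],"rot":[0,0,0],"fingers":0},{"travel":[0,-0.1,2],"rot":[0,0,0],"fingers":0},{"travel":[0,-0.1,-4],"rot":[0,0,0],"fingers":0},{"travel":[0,-0.1,-5.5],"rot":[0,0,0],"fingers":0},{"travel":[0,-0.1,-5.5],"rot":[0,0,0],"fingers":0}], newtons=30)

```text
time: 20.65
ee_pos: [0.5047, 0.0091, 0.1895]
tcp_rot: [2.304, 2.128, 0.001]
contact_force: [0.3, -0.7, -2.4]
finger_gap: 0.0465
```

Run:
```python
from h import *
st();print(shift([.576,.396,.19],np.pi/2+.08),shift([.576,.396,.070],np.pi/2+.08))
```

```text
t 20.65 p [0.5047 0.0091 0.1895] rv [2.3044e+00 2.1284e+00 1.0000e-03] F [ 0.3 -0.7 -2.4] T [-0.03 -0.03 -0.08] gap 0.0465
[array([39.13,  4.04, -0.14]), array([ 0.004,  0.003, -0.159])] [array([39.17,  3.99, 11.86]), array([ 0.004,  0.003, -0.159])]
```

Call:
apply_moves(motion=[{"travel":[6,0.6,-0.5],"rot":[0.004,0,-0.16],"fingers":0},{"travel":[12,1.2,-0.5],"rot":[0.004,0,-0.16],"fingers":0},{"travel":[18,1.8,-0.5],"rot":[0.004,0,-0.16],"fingers":0},{"travel":[24,2.4,-0.5],"rot":[0.004,0,-0.16],"fingers":0},{"travel":[30,3,-0.5],"rot":[0.004,0,-0.16],"fingers":0},{"travel":[36,3.6,-0.5],"rot":[0.004,0,-0.16],"fingers":0},{"travel":[39.1,4,1],"rot":[0.004,0,-0.16],"fingers":0},{"travel":[39.1,4,6],"rot":[0.004,0,-0.16],"fingers":0},{"travel":[39.1,4,10],"rot":[0.004,0,-0.16],"fingers":0},{"travel":[39.1,4,11.9],"rot":[0.004,0,-0.16],"fingers":0},{"travel":[39.1,4,11.9],"rot":[0.004,0,-0.16],"fingers":54.8},{"travel":[39.1,4,11.9],"rot":[0.004,0,-0.16],"fingers":55.2},{"travel":[39.1,4,11.9],"rot":[0.004,0,-0.16],"fingers":55.4},{"travel":[39.1,4,11.9],"rot":[0.004,0,-0.16],"fingers":55.6},{"travel":[39.1,4,11.9],"rot":[0.004,0,-0.16],"fingers":55.6},{"travel":[39.1,4,11.9],"rot":[0.004,0,-0.16],"fingers":55.6},{"travel":[39.1,4,11.9],"rot":[0.004,0,-0.16],"fingers":55.6},{"travel":[39.1,4,11.9],"rot":[0.004,0,-0.16],"fingers":55.6}])

```text
time: 22.9
ee_pos: [0.576, 0.3953, 0.0696]
tcp_rot: [2.129, 2.308, -0.004]
contact_force: [-0.3, -0.4, -2.5]
finger_gap: 0.0475
```

Run:
```python
from h import *
st(); tiltbox(cap('w9.png'),[-.4,-.2,0,.2,.4])
```

```text
t 22.9 p [0.576  0.3953 0.0696] rv [ 2.1289  2.3079 -0.0038] F [-0.3 -0.4 -2.5] T [-0.03  0.   -0.02] gap 0.0475
[[278, 275, 72, 21, 955], [256, 352, 119, 112, 12015]]
-0.4 [255. 412.] [380. 517.]
-0.2 [253. 391.] [382. 517.]
0 [253. 369.] [382. 508.]
0.2 [253. 347.] [382. 490.]
0.4 [254. 326.] [381. 463.]
```

Call:
apply_moves(motion=[{"travel":[0,0,0.6],"rot":[0,0,0],"fingers":55.6},{"travel":[0,0,1.1],"rot":[0,0,0],"fingers":55.6},{"travel":[0,0,1.4],"rot":[0,0,0],"fingers":55.6},{"travel":[0,0,1.5],"rot":[0,0,0],"fingers":55.6},{"travel":[0,0,1.5],"rot":[0,0,0],"fingers":55.6},{"travel":[0,0,1.4],"rot":[0,0,0],"fingers":58},{"travel":[0,0,1.4],"rot":[0,0,0],"fingers":62},{"travel":[0,0,1.4],"rot":[0,0,0],"fingers":66},{"travel":[0,0,1.4],"rot":[0,0,0],"fingers":66}])

```text
time: 24.08
ee_pos: [0.576, 0.3953, 0.0553]
tcp_rot: [2.129, 2.308, -0.004]
contact_force: [0.5, -0.5, 1.3]
finger_gap: 0.0562
```

Run:
```python
from h import *
st(); tiltbox(cap('w10.png'),[-.1,0,.1])
print(shift([.5835,.0035,.19],np.pi/2-.08))
```

```text
t 24.075 p [0.576  0.3953 0.0553] rv [ 2.129   2.308  -0.0044] F [ 0.5 -0.5  1.3] T [-0.07 -0.01  0.  ] gap 0.0562
[[276, 280, 76, 30, 1570], [252, 379, 123, 85, 9268]]
-0.1 [253. 380.] [382. 514.]
0 [253. 369.] [382. 508.]
0.1 [253. 358.] [382. 501.]
[array([-39.15,  -2.42, -13.35]), array([-0.001,  0.003,  0.161])]
```

Upright. Next is logger 2.

Call:
apply_moves(motion=[{"travel":[0,0,-6],"rot":[0,0,0],"fingers":66},{"travel":[0,0,-12],"rot":[0,0,0],"fingers":66},{"travel":[-6,-0.4,-13.4],"rot":[0,0,0.16],"fingers":78},{"travel":[-12,-0.8,-13.4],"rot":[0,0,0.16],"fingers":78},{"travel":[-18,-1.2,-13.4],"rot":[0,0,0.16],"fingers":78},{"travel":[-24,-1.6,-13.4],"rot":[0,0,0.16],"fingers":78},{"travel":[-30,-2,-13.4],"rot":[0,0,0.16],"fingers":78},{"travel":[-36,-2.3,-13.4],"rot":[0,0,0.16],"fingers":78},{"travel":[-39.2,-2.4,-11],"rot":[0,0,0.16],"fingers":78},{"travel":[-39.2,-2.4,-7.5],"rot":[0,0,0.16],"fingers":78},{"travel":[-39.2,-2.4,-7.5],"rot":[0,0,0.16],"fingers":78},{"travel":[-39.2,-2.4,-7.5],"rot":[0,0,0.16],"fingers":78}], newtons=30)

```text
time: 25.62
ee_pos: [0.5844, 0.0032, 0.1325]
tcp_rot: [2.305, 2.13, -0.003]
contact_force: [0.0, 0.4, 0.4]
finger_gap: 0.0666
```

Run:
```python
from h import *
balls('w11.png'); print(shift([.5835,.0035,.019],np.pi/2-.08))
```

```text
t 25.625 p [0.5844 0.0032 0.1325] rv [ 2.3052  2.1302 -0.0025] F [0.  0.4 0.4] T [0.03 0.01 0.01] gap 0.0666
ball 309.5 251.5 38.8 [0.581  0.0046 0.0405]
ball 451.5 251.5 35.8 [ 0.6683 -0.0023  0.0405]
[array([ 0.05, -0.16, 11.4 ]), array([0.002, 0.003, 0.001])]
```

Call:
apply_moves(motion=[{"travel":[0.1,-0.25,5],"rot":[0,0,0],"fingers":78},{"travel":[0.1,-0.25,9],"rot":[0,0,0],"fingers":78},{"travel":[0.1,-0.25,11.3],"rot":[0,0,0],"fingers":78},{"travel":[0.1,-0.25,11.3],"rot":[0,0,0],"fingers":78},{"travel":[0.1,-0.25,11.3],"rot":[0,0,0],"fingers":0},{"travel":[0.1,-0.25,11.3],"rot":[0,0,0],"fingers":0},{"travel":[0.1,-0.25,11.3],"rot":[0,0,0],"fingers":0},{"travel":[0.1,-0.25,11.3],"rot":[0,0,0],"fingers":0},{"travel":[0.1,-0.25,11.3],"rot":[0,0,0],"fingers":0},{"travel":[0.1,-0.25,8],"rot":[0,0,0],"fingers":0},{"travel":[0.1,-0.25,2],"rot":[0,0,0],"fingers":0},{"travel":[0.1,-0.25,-4],"rot":[0,0,0],"fingers":0},{"travel":[0.1,-0.25,-6],"rot":[0,0,0],"fingers":0},{"travel":[0.1,-0.25,-6],"rot":[0,0,0],"fingers":0}], newtons=30)

```text
time: 27.42
ee_pos: [0.5835, 0.0045, 0.1954]
tcp_rot: [2.301, 2.127, 0.004]
contact_force: [-0.2, -0.2, -3.0]
finger_gap: 0.0466
```

Run:
```python
from h import *
st();print(shift([.502,.318,.195],np.pi/2+.08),shift([.502,.318,.070],np.pi/2+.08))
```

```text
t 27.425 p [0.5835 0.0045 0.1954] rv [2.3009 2.1271 0.0042] F [-0.2 -0.2 -3. ] T [-0.05  0.02  0.  ] gap 0.0466
[array([ 30.61, -10.58,  -0.15]), array([ 0.008,  0.004, -0.158])] [array([ 30.66, -10.68,  12.35]), array([ 0.008,  0.004, -0.158])]
```

Call:
apply_moves(motion=[{"travel":[5.8,-2,-0.5],"rot":[0.008,0,-0.16],"fingers":0},{"travel":[11.6,-4,-0.5],"rot":[0.008,0,-0.16],"fingers":0},{"travel":[17.4,-6,-0.5],"rot":[0.008,0,-0.16],"fingers":0},{"travel":[23.2,-8,-0.5],"rot":[0.008,0,-0.16],"fingers":0},{"travel":[29,-10,-0.5],"rot":[0.008,0,-0.16],"fingers":0},{"travel":[30.6,-10.6,0],"rot":[0.008,0,-0.16],"fingers":0},{"travel":[30.6,-10.6,5],"rot":[0.008,0,-0.16],"fingers":0},{"travel":[30.6,-10.6,10],"rot":[0.008,0,-0.16],"fingers":0},{"travel":[30.6,-10.7,12.3],"rot":[0.008,0,-0.16],"fingers":0},{"travel":[30.6,-10.7,12.3],"rot":[0.008,0,-0.16],"fingers":0},{"travel":[30.6,-10.7,12.3],"rot":[0.008,0,-0.16],"fingers":54.8},{"travel":[30.6,-10.7,12.3],"rot":[0.008,0,-0.16],"fingers":55.2},{"travel":[30.6,-10.7,12.3],"rot":[0.008,0,-0.16],"fingers":55.4},{"travel":[30.6,-10.7,12.3],"rot":[0.008,0,-0.16],"fingers":55.6},{"travel":[30.6,-10.7,12.3],"rot":[0.008,0,-0.16],"fingers":55.6},{"travel":[30.6,-10.7,12.3],"rot":[0.008,0,-0.16],"fingers":55.6},{"travel":[30.6,-10.7,12.3],"rot":[0.008,0,-0.16],"fingers":55.6},{"travel":[30.6,-10.7,12.3],"rot":[0.008,0,-0.16],"fingers":55.6}])

```text
time: 29.68
ee_pos: [0.5017, 0.3174, 0.0705]
tcp_rot: [2.127, 2.308, -0.005]
contact_force: [0.2, -0.2, -3.3]
finger_gap: 0.0477
```

Run:
```python
from h import *
st(); tiltbox(cap('w12.png'),[-.4,-.2,0,.2,.4])
```

```text
t 29.675 p [0.5017 0.3174 0.0705] rv [ 2.1274  2.3084 -0.0055] F [ 0.2 -0.2 -3.3] T [ 0.05 -0.01  0.05] gap 0.0477
[[240, 99, 137, 133, 17028], [278, 273, 73, 25, 1242], [236, 360, 136, 104, 11562]]
-0.4 [255. 412.] [380. 517.]
-0.2 [253. 391.] [381. 517.]
0 [253. 369.] [382. 508.]
0.2 [253. 347.] [382. 491.]
0.4 [254. 327.] [381. 464.]
```

View pics/w12.png

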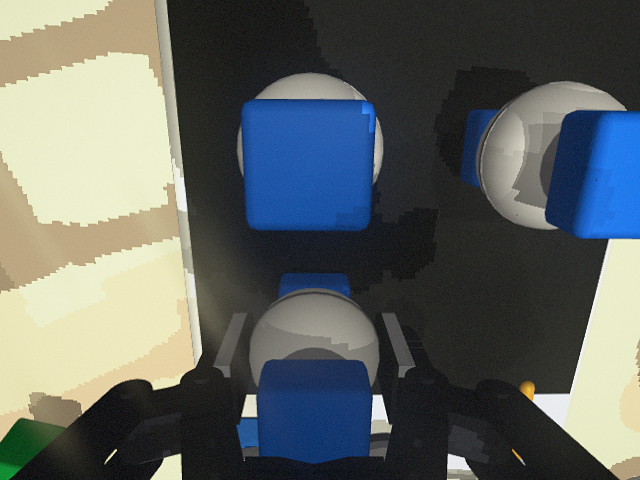

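The two loggers already placed stand at (310,160) and (560,155). The third hangs upright between the jaws; the extra blue at (247,432) is the gauge plate. I set it down.

Call:
apply_moves(motion=[{"travel":[0,0,0.6],"rot":[0,0,0],"fingers":55.6},{"travel":[0,0,1.1],"rot":[0,0,0],"fingers":55.6},{"travel":[0,0,1.4],"rot":[0,0,0],"fingers":55.6},{"travel":[0,0,1.6],"rot":[0,0,0],"fingers":55.6},{"travel":[0,0,1.6],"rot":[0,0,0],"fingers":55.6},{"travel":[0,0,1.5],"rot":[0,0,0],"fingers":58},{"travel":[0,0,1.5],"rot":[0,0,0],"fingers":62},{"travel":[0,0,1.5],"rot":[0,0,0],"fingers":66},{"travel":[0,0,1.5],"rot":[0,0,0],"fingers":66}])

```text
time: 30.85
ee_pos: [0.5017, 0.3173, 0.0552]
tcp_rot: [2.128, 2.308, -0.006]
contact_force: [-1.0, -0.2, -0.6]
finger_gap: 0.0564
```

Run:
```python
from h import *
st(); tiltbox(cap('w13.png'),[-.1,0,.1])
print(shift([.667,-.002,.19],np.pi/2-.08))
```

```text
t 30.85 p [0.5017 0.3173 0.0552] rv [ 2.1276  2.3084 -0.0059] F [-1.  -0.2 -0.6] T [0.02 0.02 0.02] gap 0.0564
[[226, 96, 162, 156, 23517], [277, 277, 75, 30, 1557], [228, 376, 147, 94, 10216]]
-0.1 [253. 380.] [382. 514.]
0 [253. 369.] [382. 508.]
0.1 [253. 358.] [382. 501.]
[array([-33.23,  13.86, -13.35]), array([-0.001,  0.004,  0.161])]
```

Call:
apply_moves(motion=[{"travel":[0,0,-6],"rot":[0,0,0],"fingers":66},{"travel":[0,0,-12],"rot":[0,0,0],"fingers":66},{"travel":[-5.5,2.3,-13.6],"rot":[0,0,0.16],"fingers":78},{"travel":[-11,4.6,-13.6],"rot":[0,0,0.16],"fingers":78},{"travel":[-16.5,6.9,-13.6],"rot":[0,0,0.16],"fingers":78},{"travel":[-22,9.2,-13.6],"rot":[0,0,0.16],"fingers":78},{"travel":[-27.5,11.5,-13.6],"rot":[0,0,0.16],"fingers":78},{"travel":[-33.2,13.8,-12],"rot":[0,0,0.16],"fingers":78},{"travel":[-33.2,13.8,-8],"rot":[0,0,0.16],"fingers":78},{"travel":[-33.2,13.8,-7.5],"rot":[0,0,0.16],"fingers":78},{"travel":[-33.2,13.8,-7.5],"rot":[0,0,0.16],"fingers":78}], newtons=30)

```text
time: 32.28
ee_pos: [0.6662, -0.0014, 0.1317]
tcp_rot: [2.305, 2.132, -0.006]
contact_force: [-0.3, -0.8, 1.0]
finger_gap: 0.0669
```

Run:
```python
from h import *
balls('w14.png'); print(shift([.667,-.002,.019],np.pi/2-.08))
```

```text
t 32.275 p [ 0.6662 -0.0014  0.1317] rv [ 2.3047  2.1318 -0.0056] F [-0.3 -0.8  1. ] T [-0.01  0.02 -0.  ] gap 0.0669
ball 313.5 254.5 39.1 [ 0.6649 -0.0019  0.0405]
[array([-0.03,  0.  , 11.38]), array([0.001, 0.004, 0.002])]
```

Call:
apply_moves(motion=[{"travel":[0,-0.1,5],"rot":[0,0,0],"fingers":78},{"travel":[0,-0.1,9],"rot":[0,0,0],"fingers":78},{"travel":[0,-0.1,11.3],"rot":[0,0,0],"fingers":78},{"travel":[0,-0.1,11.3],"rot":[0,0,0],"fingers":78},{"travel":[0,-0.1,11.3],"rot":[0,0,0],"fingers":0},{"travel":[0,-0.1,11.3],"rot":[0,0,0],"fingers":0},{"travel":[0,-0.1,11.3],"rot":[0,0,0],"fingers":0},{"travel":[0,-0.1,11.3],"rot":[0,0,0],"fingers":0},{"travel":[0,-0.1,11.3],"rot":[0,0,0],"fingers":0},{"travel":[0,-0.1,8],"rot":[0,0,0],"fingers":0},{"travel":[0,-0.1,2],"rot":[0,0,0],"fingers":0},{"travel":[0,-0.1,-4],"rot":[0,0,0],"fingers":0},{"travel":[0,-0.1,-6],"rot":[0,0,0],"fingers":0},{"travel":[0,-0.1,-6],"rot":[0,0,0],"fingers":0}], newtons=30)

```text
time: 34.08
ee_pos: [0.667, -0.001, 0.1956]
tcp_rot: [2.3, 2.128, 0.002]
contact_force: [0.7, 0.0, -2.3]
finger_gap: 0.0465
```

Run:
```python
from h import *
st();print(shift([.582,.324,.195],np.pi/2+.08),shift([.582,.324,.070],np.pi/2+.08))
c,im=snap('top','t2.png'); cv2.imwrite('pics/t2b.png',cv2.resize(im[150:330,60:340,::-1],(784,504)))
```

```text
t 34.075 p [ 0.667  -0.001   0.1956] rv [2.2998 2.1282 0.0024] F [ 0.7  0.  -2.3] T [ 0.04  0.06 -0.02] gap 0.0465
[array([ 31.75, -10.99,  -0.16]), array([ 0.007,  0.005, -0.157])] [array([ 31.8 , -11.08,  12.34]), array([ 0.007,  0.005, -0.157])]
```

View pics/t2b.png

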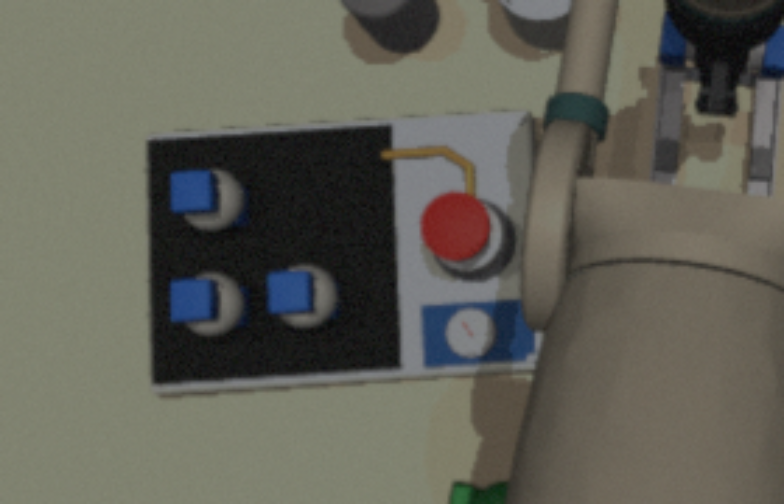

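The seal sheet is fully visible, with corners at (148,141), (391,126), (400,368) and (154,384). Three loggers stand on it, with cap tops at (193,191), (193,300) and (290,292). The lower-left and upper-left ones are S1 and S2, and the third is S3.

Run:
```python
from h import *
c=vision.get_calibration('top'); f=lambda u,v,z:at(c,60+u/2.8,150+v/2.8,z)
q=np.array([f(u,v,.031) for u,v in((148,141),(391,126),(400,368),(154,384))]); print(q.round(4),'centre',q.mean(0)[:2].round(4), [np.linalg.norm(q[i]-q[i-1]).round(3) for i in range(4)])
d=(q[0]+q[1]-q[2]-q[3]); print('yaw',np.arctan2(d[1],d[0]))
for u,v in((193,191),(193,300),(290,292)): print(f(u,v,.119).round(4))
print('pump',f(457,227,.12).round(4))
```

```text
[[0.6279 0.4631 0.031 ]
 [0.6436 0.2648 0.031 ]
 [0.4464 0.2494 0.031 ]
 [0.4304 0.446  0.031 ]] centre [0.5371 0.3558] [np.float64(0.198), np.float64(0.199), np.float64(0.198), np.float64(0.197)]
yaw 0.08209394748828225
[0.5731 0.3896 0.119 ]
[0.4918 0.3848 0.119 ]
[0.4989 0.3134 0.119 ]
pump [0.5491 0.1918 0.12  ]
```

Call:
apply_moves(motion=[{"travel":[6,-2.1,-0.5],"rot":[0.007,0,-0.16],"fingers":0},{"travel":[12,-4.2,-0.5],"rot":[0.007,0,-0.16],"fingers":0},{"travel":[18,-6.2,-0.5],"rot":[0.007,0,-0.16],"fingers":0},{"travel":[24,-8.3,-0.5],"rot":[0.007,0,-0.16],"fingers":0},{"travel":[30,-10.4,-0.5],"rot":[0.007,0,-0.16],"fingers":0},{"travel":[31.8,-11,0],"rot":[0.007,0,-0.16],"fingers":0},{"travel":[31.8,-11,5],"rot":[0.007,0,-0.16],"fingers":0},{"travel":[31.8,-11,10],"rot":[0.007,0,-0.16],"fingers":0},{"travel":[31.8,-11.1,12.3],"rot":[0.007,0,-0.16],"fingers":0},{"travel":[31.8,-11.1,12.3],"rot":[0.007,0,-0.16],"fingers":0},{"travel":[31.8,-11.1,12.3],"rot":[0.007,0,-0.16],"fingers":54.8},{"travel":[31.8,-11.1,12.3],"rot":[0.007,0,-0.16],"fingers":55.2},{"travel":[31.8,-11.1,12.3],"rot":[0.007,0,-0.16],"fingers":55.4},{"travel":[31.8,-11.1,12.3],"rot":[0.007,0,-0.16],"fingers":55.6},{"travel":[31.8,-11.1,12.3],"rot":[0.007,0,-0.16],"fingers":55.6},{"travel":[31.8,-11.1,12.3],"rot":[0.007,0,-0.16],"fingers":55.6},{"travel":[31.8,-11.1,12.3],"rot":[0.007,0,-0.16],"fingers":55.6},{"travel":[31.8,-11.1,12.3],"rot":[0.007,0,-0.16],"fingers":55.6}])

```text
time: 36.38
ee_pos: [0.5799, 0.3242, 0.0686]
tcp_rot: [-2.128, -2.311, 0.01]
contact_force: [-0.3, -0.4, -2.3]
finger_gap: 0.0474
```

Run:
```python
from h import *
st(); tiltbox(cap('w15.png'),[-.4,-.2,0,.2,.4])
```

```text
t 36.375 p [0.5799 0.3242 0.0686] rv [-2.1276 -2.3107  0.0103] F [-0.3 -0.4 -2.3] T [-0.05 -0.04  0.02] gap 0.0474
[[252, 111, 138, 132, 17242], [275, 265, 74, 34, 1736], [261, 370, 116, 94, 9755]]
-0.4 [254. 412.] [379. 517.]
-0.2 [252. 391.] [380. 517.]
0 [252. 369.] [381. 508.]
0.2 [252. 347.] [381. 491.]
0.4 [253. 327.] [380. 464.]
```

Call:
apply_moves(motion=[{"travel":[0,0,0.6],"rot":[0,0,0],"fingers":55.6},{"travel":[0,0,1.0],"rot":[0,0,0],"fingers":55.6},{"travel":[0,0,1.3],"rot":[0,0,0],"fingers":55.6},{"travel":[0,0,1.4],"rot":[0,0,0],"fingers":55.6},{"travel":[0,0,1.4],"rot":[0,0,0],"fingers":55.6},{"travel":[0,0,1.3],"rot":[0,0,0],"fingers":58},{"travel":[0,0,1.3],"rot":[0,0,0],"fingers":62},{"travel":[0,0,1.3],"rot":[0,0,0],"fingers":66},{"travel":[0,0,1.3],"rot":[0,0,0],"fingers":66}])

```text
time: 37.55
ee_pos: [0.58, 0.324, 0.0553]
tcp_rot: [-2.128, -2.311, 0.011]
contact_force: [-0.6, -1.0, 0.6]
finger_gap: 0.0565
```

Run:
```python
from h import *
st(); tiltbox(cap('w16.png'),[-.1,0,.1])
print(shift([.5337,-.3025,.25],np.pi/2+.17), shift([.5337,-.3025,.12]))
```

```text
t 37.55 p [0.58   0.324  0.0553] rv [-2.1278 -2.3106  0.0108] F [-0.6 -1.   0.6] T [-0.01  0.04 -0.03] gap 0.0565
[[241, 110, 160, 152, 22853], [273, 267, 76, 28, 1436], [245, 362, 125, 102, 11403]]
-0.1 [252. 380.] [381. 514.]
0 [251. 369.] [381. 508.]
0.1 [251. 358.] [381. 501.]
[array([-62.14,  -9.87, -19.15]), array([-0.006,  0.004, -0.088])] [array([-62.08,  -9.8 ,  -6.15])]
```

Call:
apply_moves(motion=[{"travel":[0,0,-6],"rot":[0,0,0],"fingers":66},{"travel":[0,0,-12],"rot":[0,0,0],"fingers":66},{"travel":[0,0,-18],"rot":[0,0,0],"fingers":80},{"travel":[-6,-1,-19.1],"rot":[-0.006,0.004,-0.088],"fingers":100},{"travel":[-12,-2,-19.1],"rot":[-0.006,0.004,-0.088],"fingers":100},{"travel":[-18,-3,-19.1],"rot":[-0.006,0.004,-0.088],"fingers":100},{"travel":[-24,-4,-19.1],"rot":[-0.006,0.004,-0.088],"fingers":100},{"travel":[-30,-5,-19.1],"rot":[-0.006,0.004,-0.088],"fingers":100},{"travel":[-36,-6,-19.1],"rot":[-0.006,0.004,-0.088],"fingers":100},{"travel":[-42,-7,-19.1],"rot":[-0.006,0.004,-0.088],"fingers":100},{"travel":[-48,-8,-19.1],"rot":[-0.006,0.004,-0.088],"fingers":100},{"travel":[-54,-9,-19.1],"rot":[-0.006,0.004,-0.088],"fingers":100},{"travel":[-62.1,-9.9,-19.1],"rot":[-0.006,0.004,-0.088],"fingers":100},{"travel":[-62.1,-9.9,-19.1],"rot":[-0.006,0.004,-0.088],"fingers":100},{"travel":[-62.1,-9.9,-19.1],"rot":[-0.006,0.004,-0.088],"fingers":100}])

```text
time: 39.48
ee_pos: [0.5331, -0.3029, 0.249]
tcp_rot: [-2.026, -2.4, -0.001]
contact_force: [-1.0, 0.4, 0.2]
finger_gap: 0.0855
```

Run:
```python
from h import *
st(); print(shift([.5337,-.3025,.12],np.pi/2+.17))
c,im=snap('top','t3.png'); c2,w=snap('wrist','w17.png')
a=cv2.resize(im[150:330,60:340,::-1],(560,360)); b=cv2.resize(w[:,:,::-1],(320,240)); 
s=vision.get_image('side'); d=s[260:480,80:320,::-1]
o=np.zeros((600,560,3),np.uint8); o[:360]=a; o[360:,:320]=b; o[360:580,320:]=d; cv2.imwrite('pics/m3.png',o)
```

```text
t 39.475 p [ 0.5331 -0.3029  0.249 ] rv [-2.0264e+00 -2.3996e+00 -1.3000e-03] F [-1.   0.4  0.2] T [ 0.02 -0.04  0.05] gap 0.0855
[array([1.00e-02, 7.00e-02, 1.29e+01]), array([ 0.   , -0.001, -0.002])]
```

View pics/m3.png

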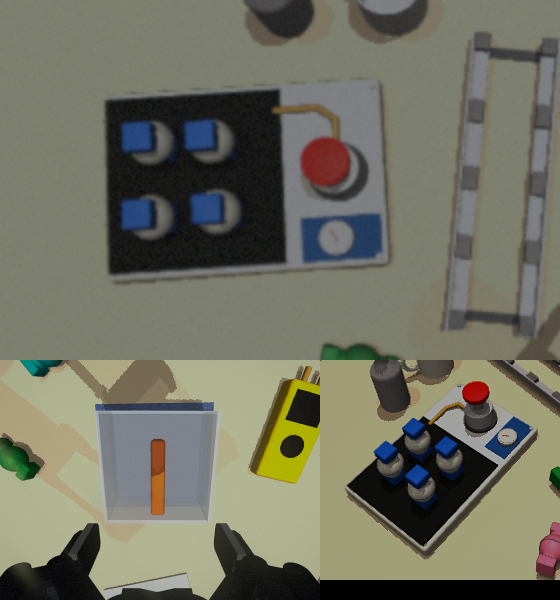

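All four loggers stand on the seal sheet, with cap tops in the top panel at (138,137), (200,135), (138,217) and (208,210); the side panel confirms they are upright. The cover rests on the mat with its handle between the jaws.

Run:
```python
from h import *
c=vision.get_calibration('wrist'); z=.148
a=at(c,316,159,z);b=at(c,314,309,z); print('handle',a.round(4),b.round(4),((a+b)/2).round(4),np.arctan2(*(a-b)[:2][::-1])-np.pi/2,np.linalg.norm(a-b))
for u,v in((97,414),(216,412),(209,521),(107,521)): print('lid',at(c,u*2,(v-360)*2,.107).round(4))
t=vision.get_calibration('top')
P=np.array([at(t,60+u/2,150+v/2,.119)[:2]+[.003,.0045] for u,v in((138,137),(200,135),(138,217),(208,210))]); print(P.round(4),(P.max(0)+P.min(0))/2)
ex=np.array([np.cos(.082),np.sin(.082)]);ey=np.array([-ex[1],ex[0]]); Q=P-[.540,.360]; print('in seal frame',(Q@np.array([ex,ey]).T).round(4))
```

```text
handle [ 0.5243 -0.2443  0.148 ] [ 0.5401 -0.3423  0.148 ] [ 0.5322 -0.2933  0.148 ] 0.160604209635981 0.09930324973900738
lid [ 0.439  -0.2295  0.107 ]
lid [ 0.5953 -0.1997  0.107 ]
lid [ 0.6276 -0.3606  0.107 ]
lid [ 0.4673 -0.3884  0.107 ]
[[0.5755 0.3939]
 [0.5787 0.3292]
 [0.492  0.389 ]
 [0.5004 0.317 ]] [0.53531682 0.35541854]
in seal frame [[ 0.0382  0.0309]
 [ 0.036  -0.0338]
 [-0.0455  0.0328]
 [-0.043  -0.0397]]
```

Call:
apply_moves(motion=[{"travel":[0.85,0.05,5],"rot":[0,0,0],"fingers":100},{"travel":[0.85,0.05,10],"rot":[0,0,0],"fingers":100},{"travel":[0.85,0.05,12.9],"rot":[0,0,0],"fingers":100},{"travel":[0.85,0.05,12.9],"rot":[0,0,0],"fingers":100},{"travel":[0.85,0.05,12.9],"rot":[0,0,0],"fingers":0},{"travel":[0.85,0.05,12.9],"rot":[0,0,0],"fingers":0},{"travel":[0.85,0.05,12.9],"rot":[0,0,0],"fingers":0},{"travel":[0.85,0.05,12.9],"rot":[0,0,0],"fingers":0},{"travel":[0.85,0.05,12.9],"rot":[0,0,0],"fingers":0},{"travel":[0.85,0.05,12.9],"rot":[0,0,0],"fingers":0},{"travel":[0.85,0.05,12.9],"rot":[0,0,0],"fingers":0},{"travel":[0.85,0.05,12.9],"rot":[0,0,0],"fingers":0}], newtons=70)

```text
time: 41.12
ee_pos: [0.5325, -0.292, 0.1216]
tcp_rot: [2.022, 2.403, 0.001]
contact_force: [-2.3, 0.6, 4.9]
finger_gap: 0.0169
```

Run:
```python
from h import *
s=st(); print(shift([.539,.358,.29],np.pi/2+.082))
```

```text
t 41.125 p [ 0.5325 -0.292   0.1216] rv [2.0224e+00 2.4035e+00 1.4000e-03] F [-2.3  0.6  4.9] T [0.03 0.19 0.03] gap 0.0169
[array([ 63.93,  11.76, -16.81]), array([ 0.001, -0.   ,  0.09 ])]
```

Call:
apply_moves(motion=[{"travel":[0,0,-3],"rot":[0,0,0],"fingers":0},{"travel":[0,0,-9],"rot":[0,0,0],"fingers":0},{"travel":[0,0,-14],"rot":[0,0,0],"fingers":0},{"travel":[5,0.9,-16.8],"rot":[0,0,0.09],"fingers":0},{"travel":[11,2,-16.8],"rot":[0,0,0.09],"fingers":0},{"travel":[17,3.1,-16.8],"rot":[0,0,0.09],"fingers":0},{"travel":[23,4.2,-16.8],"rot":[0,0,0.09],"fingers":0},{"travel":[29,5.3,-16.8],"rot":[0,0,0.09],"fingers":0},{"travel":[35,6.4,-16.8],"rot":[0,0,0.09],"fingers":0},{"travel":[41,7.5,-16.8],"rot":[0,0,0.09],"fingers":0},{"travel":[47,8.6,-16.8],"rot":[0,0,0.09],"fingers":0},{"travel":[53,9.7,-16.8],"rot":[0,0,0.09],"fingers":0},{"travel":[59,10.8,-16.8],"rot":[0,0,0.09],"fingers":0},{"travel":[63.9,11.8,-16.8],"rot":[0,0,0.09],"fingers":0},{"travel":[63.9,11.8,-16.8],"rot":[0,0,0.09],"fingers":0},{"travel":[63.9,11.8,-16.8],"rot":[0,0,0.09],"fingers":0}])

```text
time: 43.12
ee_pos: [0.5388, 0.3573, 0.2881]
tcp_rot: [-2.128, -2.311, 0.004]
contact_force: [0.0, -0.5, -3.6]
finger_gap: 0.0167
```

Run:
```python
from h import *
s=st(); print(shift([.539,.358,.1496],np.pi/2+.082))
c,im=snap('wrist','w18.png'); snap('side','s18.png'); c3,t=snap('top','t18.png')
o=np.zeros((480,800,3),np.uint8); o[:,:400]=im[:,120:520,::-1]; o[:,400:]=cv2.resize(cv2.imread('pics/s18.png')[200:440,80:280],(400,480)); cv2.imwrite('pics/m18.png',o)
```

```text
t 43.125 p [0.5388 0.3573 0.2881] rv [-2.1279 -2.3109  0.0042] F [ 0.  -0.5 -3.6] T [-0.05 -0.03 -0.01] gap 0.0167
[array([ 0.09,  0.05, 13.85]), array([-0.002,  0.002,  0.   ])]
```

View pics/m18.png

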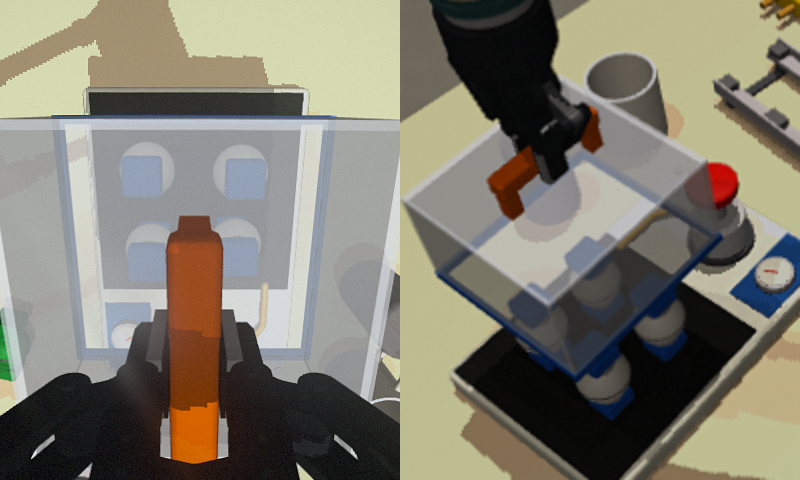

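Through the cover, all four loggers stand at (143,172), (243,172), (145,250) and (240,250). The far rim corners are at about (53,117) and (335,117), so I check those against the prediction before lowering.

Run:
```python
from h import *
c=vision.get_calibration('wrist'); s=monitor.read_state()
ex=np.array([np.cos(.082),np.sin(.082)]);ey=np.array([-ex[1],ex[0]])
for u,v in((53,117),(335,117)):
    p=at(c,u+120,v,.1695); d=p[:2]-s['ee_pos'][:2]; print(p.round(4),'rel TCP in cover axes',(d@ex).round(4),(d@ey).round(4))
for u,v,z in((90,92,.028),(307,92,.028)):
    p=at(c,u+120,v,z); d=p[:2]-s['ee_pos'][:2]; print('base',p.round(4),(d@ex).round(4),(d@ey).round(4))
```

```text
[0.445  0.4292 0.1695] rel TCP in cover axes -0.0882 0.0803
[0.6195 0.4434 0.1695] rel TCP in cover axes 0.0869 0.0801
base [0.4335 0.4484 0.028 ] -0.098 0.1004
base [0.6364 0.4649 0.028 ] 0.1055 0.1002
```

Call:
apply_moves(motion=[{"travel":[0.25,0.1,2],"rot":[-0.002,0.002,0],"fingers":0},{"travel":[0.25,0.1,5],"rot":[-0.002,0.002,0],"fingers":0},{"travel":[0.25,0.1,8],"rot":[-0.002,0.002,0],"fingers":0},{"travel":[0.25,0.1,11],"rot":[-0.002,0.002,0],"fingers":0},{"travel":[0.25,0.1,13],"rot":[-0.002,0.002,0],"fingers":0},{"travel":[0.25,0.1,13.6],"rot":[-0.002,0.002,0],"fingers":0},{"travel":[0.25,0.1,13.9],"rot":[-0.002,0.002,0],"fingers":0},{"travel":[0.25,0.1,13.9],"rot":[-0.002,0.002,0],"fingers":0}])

```text
time: 44.28
ee_pos: [0.5409, 0.3589, 0.1515]
tcp_rot: [2.131, 2.308, 0.007]
contact_force: [0.8, 0.4, -4.4]
finger_gap: 0.0167
```

Run:
```python
from h import *
st()
```

```text
t 44.275 p [0.5409 0.3589 0.1515] rv [2.1305 2.3078 0.0067] F [ 0.8  0.4 -4.4] T [-0.02 -0.01 -0.01] gap 0.0167
```

Call:
apply_moves(motion=[{"travel":[0,0,0.2],"rot":[-0.005,0,0],"fingers":0},{"travel":[0,0,0.4],"rot":[-0.005,0,0],"fingers":0},{"travel":[0,0,0.5],"rot":[-0.005,0,0],"fingers":0}])

```text
time: 44.65
ee_pos: [0.5426, 0.3597, 0.1495]
tcp_rot: [2.127, 2.304, 0.02]
contact_force: [0.8, -0.1, 9.6]
finger_gap: 0.0166
```

Run:
```python
from h import *
st()
```

```text
t 44.65 p [0.5426 0.3597 0.1495] rv [2.1265 2.3036 0.0204] F [ 0.8 -0.1  9.6] T [-0.27  0.4  -0.03] gap 0.0166
```

Contact at the expected height of 0.1495. I release, rise, and move off toward the pump.

Call:
apply_moves(motion=[{"travel":[0,0,-0.1],"rot":[0,0,0],"fingers":100},{"travel":[0,0,-0.1],"rot":[0,0,0],"fingers":100},{"travel":[0,0,-0.1],"rot":[0,0,0],"fingers":100},{"travel":[0,0,-0.1],"rot":[0,0,0],"fingers":100},{"travel":[0,0,-5],"rot":[0,0,0],"fingers":100},{"travel":[0,0,-11],"rot":[0,0,0],"fingers":100},{"travel":[-6,0,-13],"rot":[0,0,0],"fingers":60},{"travel":[-12,0,-13],"rot":[0,0,0],"fingers":0},{"travel":[-18,0,-13],"rot":[0,0,0],"fingers":0},{"travel":[-24,0,-13],"rot":[0,0,0],"fingers":0},{"travel":[-30,0,-13],"rot":[0,0,0],"fingers":0},{"travel":[-30,0,-13],"rot":[0,0,0],"fingers":0}])

```text
time: 46.15
ee_pos: [0.565, 0.0558, 0.2781]
tcp_rot: [2.133, 2.297, 0.018]
contact_force: [0.1, 0.5, 0.2]
finger_gap: -0.0003
```

Run:
```python
from h import *
st(); print(shift([.553,.196,.17],np.pi/2+.08))
c,im=snap('wrist','w19.png'); snap('side','s19.png'); c3,t=snap('top','t19.png')
o=np.zeros((560,800,3),np.uint8); o[:300,:400]=cv2.resize(im[:,:,::-1],(400,300)); o[:480,400:]=cv2.resize(cv2.imread('pics/s19.png')[240:480,80:280],(400,480)); o[300:557,:400]=cv2.resize(t[150:330,60:340,::-1],(400,257)); cv2.imwrite('pics/m19.png',o)
```

```text
t 46.15 p [0.565  0.0558 0.2781] rv [2.1329 2.2966 0.0181] F [0.1 0.5 0.2] T [ 0.04 -0.    0.03] gap -0.0003
[array([14.05, -0.31, 10.84]), array([ 0.013, -0.002, -0.006])]
```

View pics/m19.png

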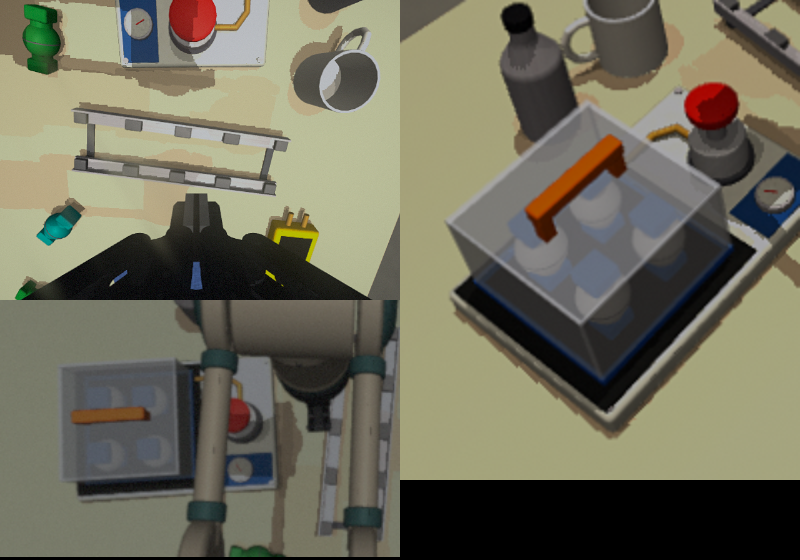

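The cover sits on the sheet with four loggers upright inside it, and dark margin is visible round the rim. The wrist panel shows the pump head at about (193,18), and its plunger is up.

Run:
```python
from h import *
t=vision.get_calibration('top'); k=280/400
L=np.array([at(t,60+u*k,150+(v-300)*k,.135)[:2]+[.003,.0045] for u,v in((61,368),(178,359),(191,472),(65,480))]); print(L.round(4),L.mean(0))
ex=np.array([np.cos(.082),np.sin(.082)]);ey=np.array([-ex[1],ex[0]]); print('corners in seal frame',((L-[.540,.360])@np.array([ex,ey]).T).round(4))
im=cv2.imread('pics/s19.png'); # red head from wrist
w=cv2.imread('pics/w19.png'); h=cv2.cvtColor(w,cv2.COLOR_BGR2HSV); m=cv2.inRange(h,(0,150,80),(8,255,255))|cv2.inRange(h,(172,150,80),(180,255,255)); n,l,s,ce=cv2.connectedComponentsWithStats(m); i=1+s[1:,4].argmax(); print(s[i],ce[i])
c=vision.get_calibration('wrist'); x,y,ww,hh,_=s[i]; print(at(c,x+ww/2,ce[i][1],.12))
```

```text
[[0.6157 0.4447]
 [0.6316 0.2762]
 [0.4689 0.2504]
 [0.4546 0.4286]] [0.54268398 0.34996719]
corners in seal frame [[ 0.0824  0.0782]
 [ 0.0844 -0.091 ]
 [-0.0799 -0.1034]
 [-0.0795  0.0753]]
[ 270    0   77   67 4245] [307.92815077  29.58374558]
[0.55148116 0.19615989 0.12      ]
```

The two estimates of the cover's offset along y disagree: +2 mm from the wrist camera and −10 mm from the top camera. I check the margins in one enlarged side crop.

Run:
```python
from h import *
c=vision.get_calibration('side'); im=cv2.imread('pics/s19.png')
o=cv2.resize(im[335:455,95:275],None,fx=4.4,fy=4.4,interpolation=cv2.INTER_CUBIC); o=cv2.convertScaleAbs(o,alpha=1.5,beta=15); cv2.imwrite('pics/s19c.png',o); print(o.shape)
ex=np.array([np.cos(.082),np.sin(.082),0]);ey=np.array([-ex[1],ex[0],0]); S=np.array([.5371,.3558,.031])
for h in(.1,.085):
    for i,j in((1,1),(1,-1),(-1,-1),(-1,1)): print(h,i,j,((px(c,S+ex*i*h+ey*j*h)-[95,335])*4.4).round())
```

```text
(528, 792, 3)
0.1 1 1 [ 57. 221.]
0.1 1 -1 [394. -85.]
0.1 -1 -1 [725. 129.]
0.1 -1 1 [394. 487.]
0.085 1 1 [108. 214.]
0.085 1 -1 [394. -49.]
0.085 -1 -1 [676. 136.]
0.085 -1 1 [394. 436.]
```

View pics/s19c.png

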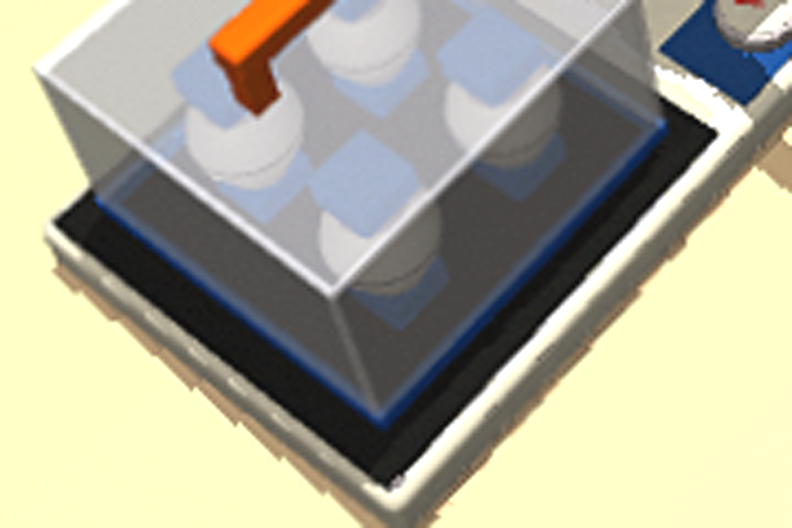

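The rim's corners are at (97,205), (382,425) and (665,125), inside the sheet corners at (55,222), (388,490) and (720,132). The cover is about +7 mm in x and −3 mm in y from the sheet centre, within the 15 mm margin and flat all round. Now the pump.

Call:
apply_moves(motion=[{"travel":[5,-0.2,4],"rot":[0.013,0,0],"fingers":0},{"travel":[11,-0.3,8],"rot":[0.013,0,0],"fingers":0},{"travel":[14.1,-0.3,11],"rot":[0.013,0,0],"fingers":0},{"travel":[14.1,-0.3,13.8],"rot":[0.013,0,0],"fingers":0},{"travel":[14.1,-0.3,13.8],"rot":[0.013,0,0],"fingers":0},{"travel":[14.1,-0.3,13.8],"rot":[0.013,0,0],"fingers":0}])

```text
time: 47.05
ee_pos: [0.5528, 0.2027, 0.142]
tcp_rot: [-2.128, -2.308, -0.009]
contact_force: [0.1, 0.6, 0.5]
finger_gap: -0.0001
```

Run:
```python
from h import *
st(); print(shift([.5525,.197,.12],np.pi/2+.08)); snap('side','s20.png')
im=cv2.imread('pics/s20.png'); cv2.imwrite('pics/s20c.png',cv2.resize(im[230:350,170:330],(640,480)))
```

```text
t 47.05 p [0.5528 0.2027 0.142 ] rv [-2.1279 -2.3078 -0.0086] F [0.1 0.6 0.5] T [ 0.01 -0.02 -0.03] gap -0.0001
[array([-0.58, -0.08,  2.2 ]), array([ 0.002, -0.006,  0.001])]
```

View pics/s20c.png

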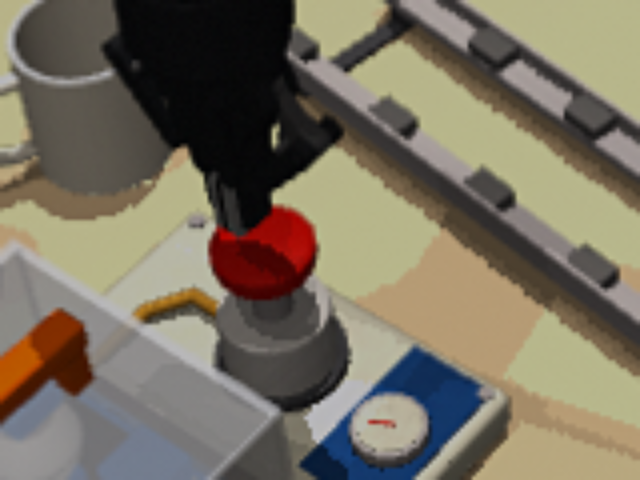

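The closed fingertips at (243,225) are above the red head at (263,252). I correct −6 mm along tool x and press down to z ≈ 0.094.

Call:
apply_moves(motion=[{"travel":[-0.6,-0.1,1.5],"rot":[0.002,-0.006,0],"fingers":0},{"travel":[-0.6,-0.1,2.5],"rot":[0.002,-0.006,0],"fingers":0},{"travel":[-0.6,-0.1,3.5],"rot":[0.002,-0.006,0],"fingers":0},{"travel":[-0.6,-0.1,4.3],"rot":[0.002,-0.006,0],"fingers":0},{"travel":[-0.6,-0.1,4.8],"rot":[0.002,-0.006,0],"fingers":0},{"travel":[-0.6,-0.1,4.9],"rot":[0.002,-0.006,0],"fingers":0},{"travel":[-0.6,-0.1,4.9],"rot":[0.002,-0.006,0],"fingers":0}])

```text
time: 47.98
ee_pos: [0.5531, 0.1956, 0.095]
tcp_rot: [2.129, 2.307, 0.001]
contact_force: [-3.2, -3.2, 12.6]
finger_gap: 0.0006
```

Run:
```python
from h import *
st()
```

```text
t 47.975 p [0.5531 0.1956 0.095 ] rv [2.1286e+00 2.3067e+00 1.1000e-03] F [-3.2 -3.2 12.6] T [-0.53  0.48 -0.03] gap 0.0006
```

Call:
apply_moves(motion=[{"travel":[0,0,0.2],"rot":[0,0,0],"fingers":0},{"travel":[0,0,0.2],"rot":[0,0,0],"fingers":0}])

```text
time: 48.22
ee_pos: [0.5531, 0.1956, 0.095]
tcp_rot: [2.129, 2.306, 0.003]
contact_force: [-3.9, -0.3, 14.4]
finger_gap: 0.0
```

Run:
```python
from h import *
st(); print(shift([.553,.197,.135],np.pi/2+.08))
```

```text
t 48.225 p [0.5531 0.1956 0.095 ] rv [2.129  2.3059 0.0029] F [-3.9 -0.3 14.4] T [-0.11  0.66  0.03] gap 0.0
[array([ 0.14,  0.01, -4.  ]), array([ 0.004,  0.001, -0.   ])]
```

Z stays at 0.095 while the force rises, so the plunger is on its stop. I lift fully, check, and press again.

Call:
apply_moves(motion=[{"travel":[0,0,-2],"rot":[0,0,0],"fingers":0},{"travel":[0,0,-4],"rot":[0,0,0],"fingers":0},{"travel":[0,0,-4.5],"rot":[0,0,0],"fingers":0},{"travel":[0,0,-4.5],"rot":[0,0,0],"fingers":0},{"travel":[0,0,-4.5],"rot":[0,0,0],"fingers":0},{"travel":[0,0,-4.5],"rot":[0,0,0],"fingers":0}])

```text
time: 48.98
ee_pos: [0.5524, 0.1955, 0.139]
tcp_rot: [2.13, 2.307, 0.001]
contact_force: [-0.1, 0.0, 0.6]
finger_gap: 0.0002
```

Run:
```python
from h import *
st(); snap('side','s21.png')
def red(f):
    h=cv2.cvtColor(cv2.imread('pics/'+f),cv2.COLOR_BGR2HSV); m=cv2.inRange(h,(0,150,60),(6,255,255))|cv2.inRange(h,(172,150,60),(180,255,255)); m[:, :200]=0; m[:,300:]=0; n,l,s,c=cv2.connectedComponentsWithStats(m); print(f,s[1+s[1:,4].argmax()])
red('s20.png');red('s21.png')
```

```text
t 48.975 p [0.5524 0.1955 0.139 ] rv [2.1298e+00 2.3067e+00 5.0000e-04] F [-0.1  0.   0.6] T [ 0.   -0.01  0.04] gap 0.0002
s20.png [222 282  27  23 427]
s21.png [222 282  27  23 426]
```

Call:
apply_moves(motion=[{"travel":[0,0,2],"rot":[0,0,0],"fingers":0},{"travel":[0,0,3.2],"rot":[0,0,0],"fingers":0},{"travel":[0,0,4.2],"rot":[0,0,0],"fingers":0},{"travel":[0,0,4.6],"rot":[0,0,0],"fingers":0},{"travel":[0,0,4.8],"rot":[0,0,0],"fingers":0},{"travel":[0,0,4.8],"rot":[0,0,0],"fingers":0},{"travel":[0,0,4.8],"rot":[0,0,0],"fingers":0}])

```text
time: 49.9
ee_pos: [0.5536, 0.1958, 0.0949]
tcp_rot: [2.128, 2.305, 0.006]
contact_force: [-4.9, -1.3, 20.1]
finger_gap: 0.0001
```

Run:
```python
from h import *
st()
```

```text
t 49.9 p [0.5536 0.1958 0.0949] rv [2.128  2.3052 0.0056] F [-4.9 -1.3 20.1] T [-0.15  0.69 -0.  ] gap 0.0001
```

The second stroke reached the stop. I lift clear and check everything once more.

Call:
apply_moves(motion=[{"travel":[0,0,-3],"rot":[0,0,0],"fingers":0},{"travel":[0,0,-8],"rot":[0,0,0],"fingers":0},{"travel":[0,0,-14],"rot":[0,0,0],"fingers":0},{"travel":[-5,0,-16],"rot":[0,0,0],"fingers":0},{"travel":[-11,0,-16],"rot":[0,0,0],"fingers":0},{"travel":[-17,0,-16],"rot":[0,0,0],"fingers":0},{"travel":[-23,0,-16],"rot":[0,0,0],"fingers":0},{"travel":[-29,0,-16],"rot":[0,0,0],"fingers":0},{"travel":[-35,0,-16],"rot":[0,0,0],"fingers":0},{"travel":[-41,0,-16],"rot":[0,0,0],"fingers":0},{"travel":[-41,0,-16],"rot":[0,0,0],"fingers":0},{"travel":[-41,0,-16],"rot":[0,0,0],"fingers":0}])

```text
time: 51.4
ee_pos: [0.5849, -0.2125, 0.2545]
tcp_rot: [2.131, 2.306, 0.006]
contact_force: [-0.1, 0.1, 0.2]
finger_gap: -0.0003
```

Run:
```python
from h import *
st(); snap('side','s22.png'); c,t=snap('top','t22.png')
o=np.zeros((600,800,3),np.uint8); o[:480,:400]=cv2.resize(cv2.imread('pics/s22.png')[230:470,80:280],(400,480)); o[:400,400:]=cv2.resize(t[120:320,70:270,::-1],(400,400)); cv2.imwrite('pics/m22.png',o)
```

```text
t 51.4 p [ 0.5849 -0.2125  0.2545] rv [2.1306 2.3059 0.0059] F [-0.1  0.1  0.2] T [-0.02 -0.01  0.02] gap -0.0003
```

View pics/m22.png

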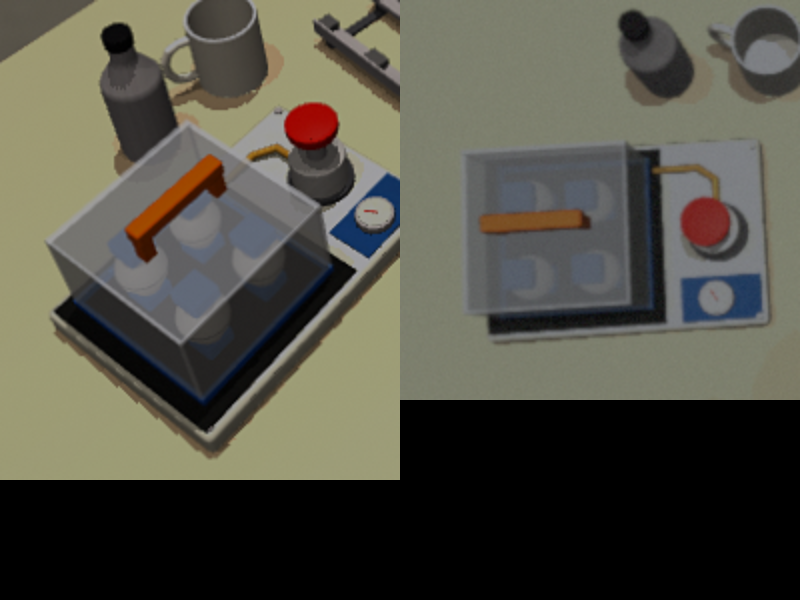

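In the final views, four loggers stand under the cover, the rim has dark sheet showing around it, and the plunger is up. The mug and flask are in place. I hand in.

```bash
python3 -c "
from station import job_done; print(job_done())"
```

```text
the job is handed in; nothing more can be done
None
```

The job is done and handed in at about 51 s of the 210 s limit; the hand-in reports no verdict.

**What I did:**
- **Cover off:** I moved the cover onto the blue mat.
- **Loggers:** I took all four white-and-blue loggers from the rack. Each was eased in a light grip just above the seal sheet until its heavy end hung down. I then set it down, released it and checked it was upright.
- **Cover back and pump:** I put the cover back over the loggers and gave the plunger two strokes. Each went down to the stop: the fingertip reached z = 0.095 with 14 N on the first stroke and 20 N on the second. After the first stroke, a side picture showed the red head back in exactly its starting place.

**Last checks:**
- The final top and side pictures show four loggers standing under the cover and the plunger up. The arm is well clear, with no contact force.
- The mug and flask are where they were. The meter was outside the final crops, but the arm never went near it.

**What disagreed:** the wrist and top cameras differed by about 1 cm on the cover's position along y. The enlarged side picture put it about 7 mm (x) and 3 mm (y) off the sheet's centre. That is inside the 15 mm margin, with the rim on the sheet at the three corners in view. The fourth corner was hidden in that picture, and I saw no sign of the rim being off the sheet there.

I viewed 15 pictures, one over the budget.

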